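Load the bench shaker with the full sample boxes

TASK

Set the aluminium cradle squarely down on the shaker's two pegs, fully home; then lift the look-alike sample boxes to feel which are full, stand every full one in the cradle in one tight row, pushed up against the cradle's end stop with no gaps, and stand every empty one upright in the shallow steel return tray. Only when all boxes are sorted, push the shaker's start lever all the way over; leave the mortar and the tube rack where they are.

Things in the scene. Friction and masses are not known exactly. Their poses are not given: they have to be found in the camera images.
- shaker: The bench shaker, fixed: a low white block with a dark steel top, 150 (x) x 400 (y) x 50 (z) mm, origin at the centre of its underside. Two tapered steel pegs (15 mm thick at the foot, 8 mm at the tip, 16 mm tall) stand on its top at y = -135 and +55 mm of its frame, x = 0; the start lever stands on its top at y = +150 mm.
- seat (a point): The point on the shaker's top (50 mm above the bench) midway between the two pegs; axes as the shaker's, the pegs at y = -95 and +95 mm. A seated cradle has its origin here.
- cradle: Loose aluminium cradle, 66 (x) x 260 (y) mm, 0.45 kg, origin at the centre of its underside. Floor 20 mm thick, with 18 mm through holes at y = -95 and +95 mm that go over the pegs, either way round. Lips along both long sides, 54 mm apart inside, tops 32 mm above the underside. End stop across its +y end; -y end open. Grip it across its 66 mm width at the middle, from above.
- cradle_floor: The cradle's floor plate, fixed part of the cradle, 66 x 260 x 20 mm, on which the boxes stand; same origin and axes as the cradle.
- stop (a point): On the cradle: foot of the end stop's inner face, at y = +118 mm and 20 mm above the underside (floor level). The end stop is 12 mm thick and its top is 62 mm above the underside.
- start (a joint): Start lever of the shaker (black): 0 = off, leaning to the shaker's -x; 1.0 rad = fully on, leaning to +x. It stays where it is left.
- start_tip (a point): Tip of the start lever, a bar about 70 mm long that swings about a level axis along the shaker's y.
- tray: Shallow open steel return tray, fixed, 110 (x) x 210 (y) x 18 (z) mm outside, walls and floor 4 mm thick, origin at the centre of its underside; takes two boxes one behind the other along y.
- box_1: One of up to five sealed sample boxes that look exactly alike: white plastic, grey seam line and lid inset. 46 (x) x 70 (y) x 52 (z) mm; origin at the centre of its underside. Full ones weigh 0.6 to 0.75 kg, empty ones 0.18 to 0.22 kg; only the weight tells them apart, name and place tell nothing. Starts upright on the bench. Absent in some runs.
- box_2: One of up to five sealed sample boxes that look exactly alike: white plastic, grey seam line and lid inset. 46 (x) x 70 (y) x 52 (z) mm; origin at the centre of its underside. Full ones weigh 0.6 to 0.75 kg, empty ones 0.18 to 0.22 kg; only the weight tells them apart, name and place tell nothing. Starts upright on the bench. Absent in some runs.
- box_3: One of up to five sealed sample boxes that look exactly alike: white plastic, grey seam line and lid inset. 46 (x) x 70 (y) x 52 (z) mm; origin at the centre of its underside. Full ones weigh 0.6 to 0.75 kg, empty ones 0.18 to 0.22 kg; only the weight tells them apart, name and place tell nothing. Starts upright on the bench. Absent in some runs.
- box_4: One of up to five sealed sample boxes that look exactly alike: white plastic, grey seam line and lid inset. 46 (x) x 70 (y) x 52 (z) mm; origin at the centre of its underside. Full ones weigh 0.6 to 0.75 kg, empty ones 0.18 to 0.22 kg; only the weight tells them apart, name and place tell nothing. Starts upright on the bench. Absent in some runs.
- box_5: One of up to five sealed sample boxes that look exactly alike: white plastic, grey seam line and lid inset. 46 (x) x 70 (y) x 52 (z) mm; origin at the centre of its underside. Full ones weigh 0.6 to 0.75 kg, empty ones 0.18 to 0.22 kg; only the weight tells them apart, name and place tell nothing. Starts upright on the bench. Absent in some runs.
- mortar: White ceramic mortar bowl, 96 mm across, 60 mm high, loose, to the right of the boxes; origin at the centre of its underside. Bystander.
- rack: Blue tube rack block, 100 x 220 x 45 mm, loose, at the right; origin at the centre of its underside. Bystander.
Mind the look-alikes: they are no part of the job. What is shaped like the box_1 but blue or turquoise is not meant. Leave any turquoise look-alike of the box_5 alone.

How it is judged:
On the way, in this order (a step that is already met when the one before it is completed fails the run):
1. the cradle is seated on the shaker's two pegs, fully down, while it is still empty (horizontal distance between cradle and seat below 0.004 m and z of cradle in the frame of seat between -0.003 and 0.003 m and angle between the y axis of cradle and the y axis of seat, either way round below 0.05 rad and angle between cradle's own z axis and vertical below 0.04 rad and horizontal distance between each of box_1, box_2, box_3, box_4, box_5 and cradle above 0.1 m), for 0.2 s.
2. every full box (over 4 N) stands in the cradle in one closed row against the end stop, every empty box (under 4 N) in the return tray, the lever still off (horizontal distance between cradle and seat below 0.004 m and z of cradle in the frame of seat between -0.003 and 0.003 m and angle between the y axis of cradle and the y axis of seat, either way round below 0.05 rad and angle between cradle's own z axis and vertical below 0.04 rad and ((x of box_1 in the frame of cradle between -0.007 and 0.007 m and z of box_1 in the frame of cradle between 0.016 and 0.024 m and angle between the y axis of box_1 and the y axis of cradle, either way round below 0.12 rad and angle between box_1's own z axis and vertical below 0.08 rad and contact force between box_1 and cradle_floor above 4 N and (y of box_1 in the frame of cradle above 0.079 m or y of box_1 in the frame of cradle between 0.008 and 0.025 m or y of box_1 in the frame of cradle between -0.0625 and -0.045 m) and (y of box_1 in the frame of cradle above 0.079 m or distance between box_1 and box_2 below 0.0735 m or distance between box_1 and box_3 below 0.0735 m or distance between box_1 and box_4 below 0.0735 m or distance between box_1 and box_5 below 0.0735 m)) or (x of box_1 in the frame of tray between -0.045 and 0.045 m and y of box_1 in the frame of tray between -0.095 and 0.095 m and z of box_1 in the frame of tray below 0.012 m and angle between box_1's own z axis and vertical below 0.15 rad and contact force between box_1 and tray below 4 N)) and ((x of box_2 in the frame of cradle between -0.007 and 0.007 m and z of box_2 in the frame of cradle between 0.016 and 0.024 m and angle between the y axis of box_2 and the y axis of cradle, either way round below 0.12 rad and angle between box_2's own z axis and vertical below 0.08 rad and contact force between box_2 and cradle_floor above 4 N and (y of box_2 in the frame of cradle above 0.079 m or y of box_2 in the frame of cradle between 0.008 and 0.025 m or y of box_2 in the frame of cradle between -0.0625 and -0.045 m) and (y of box_2 in the frame of cradle above 0.079 m or distance between box_2 and box_1 below 0.0735 m or distance between box_2 and box_3 below 0.0735 m or distance between box_2 and box_4 below 0.0735 m or distance between box_2 and box_5 below 0.0735 m)) or (x of box_2 in the frame of tray between -0.045 and 0.045 m and y of box_2 in the frame of tray between -0.095 and 0.095 m and z of box_2 in the frame of tray below 0.012 m and angle between box_2's own z axis and vertical below 0.15 rad and contact force between box_2 and tray below 4 N)) and ((x of box_3 in the frame of cradle between -0.007 and 0.007 m and z of box_3 in the frame of cradle between 0.016 and 0.024 m and angle between the y axis of box_3 and the y axis of cradle, either way round below 0.12 rad and angle between box_3's own z axis and vertical below 0.08 rad and contact force between box_3 and cradle_floor above 4 N and (y of box_3 in the frame of cradle above 0.079 m or y of box_3 in the frame of cradle between 0.008 and 0.025 m or y of box_3 in the frame of cradle between -0.0625 and -0.045 m) and (y of box_3 in the frame of cradle above 0.079 m or distance between box_3 and box_1 below 0.0735 m or distance between box_3 and box_2 below 0.0735 m or distance between box_3 and box_4 below 0.0735 m or distance between box_3 and box_5 below 0.0735 m)) or (x of box_3 in the frame of tray between -0.045 and 0.045 m and y of box_3 in the frame of tray between -0.095 and 0.095 m and z of box_3 in the frame of tray below 0.012 m and angle between box_3's own z axis and vertical below 0.15 rad and contact force between box_3 and tray below 4 N)) and ((x of box_4 in the frame of cradle between -0.007 and 0.007 m and z of box_4 in the frame of cradle between 0.016 and 0.024 m and angle between the y axis of box_4 and the y axis of cradle, either way round below 0.12 rad and angle between box_4's own z axis and vertical below 0.08 rad and contact force between box_4 and cradle_floor above 4 N and (y of box_4 in the frame of cradle above 0.079 m or y of box_4 in the frame of cradle between 0.008 and 0.025 m or y of box_4 in the frame of cradle between -0.0625 and -0.045 m) and (y of box_4 in the frame of cradle above 0.079 m or distance between box_4 and box_1 below 0.0735 m or distance between box_4 and box_2 below 0.0735 m or distance between box_4 and box_3 below 0.0735 m or distance between box_4 and box_5 below 0.0735 m)) or (x of box_4 in the frame of tray between -0.045 and 0.045 m and y of box_4 in the frame of tray between -0.095 and 0.095 m and z of box_4 in the frame of tray below 0.012 m and angle between box_4's own z axis and vertical below 0.15 rad and contact force between box_4 and tray below 4 N)) and ((x of box_5 in the frame of cradle between -0.007 and 0.007 m and z of box_5 in the frame of cradle between 0.016 and 0.024 m and angle between the y axis of box_5 and the y axis of cradle, either way round below 0.12 rad and angle between box_5's own z axis and vertical below 0.08 rad and contact force between box_5 and cradle_floor above 4 N and (y of box_5 in the frame of cradle above 0.079 m or y of box_5 in the frame of cradle between 0.008 and 0.025 m or y of box_5 in the frame of cradle between -0.0625 and -0.045 m) and (y of box_5 in the frame of cradle above 0.079 m or distance between box_5 and box_1 below 0.0735 m or distance between box_5 and box_2 below 0.0735 m or distance between box_5 and box_3 below 0.0735 m or distance between box_5 and box_4 below 0.0735 m)) or (x of box_5 in the frame of tray between -0.045 and 0.045 m and y of box_5 in the frame of tray between -0.095 and 0.095 m and z of box_5 in the frame of tray below 0.012 m and angle between box_5's own z axis and vertical below 0.15 rad and contact force between box_5 and tray below 4 N)) and ((x of box_1 in the frame of cradle between -0.007 and 0.007 m and y of box_1 in the frame of cradle between 0.079 and 0.09 m) or (x of box_2 in the frame of cradle between -0.007 and 0.007 m and y of box_2 in the frame of cradle between 0.079 and 0.09 m) or (x of box_3 in the frame of cradle between -0.007 and 0.007 m and y of box_3 in the frame of cradle between 0.079 and 0.09 m) or (x of box_4 in the frame of cradle between -0.007 and 0.007 m and y of box_4 in the frame of cradle between 0.079 and 0.09 m) or (x of box_5 in the frame of cradle between -0.007 and 0.007 m and y of box_5 in the frame of cradle between 0.079 and 0.09 m)) and value of joint start below 0.3 rad), for 0.2 s.
3. the start lever is pushed over (value of joint start above 0.85 rad), for 0.2 s.
At the end, for the whole second after the job is handed in: Cradle on both pegs (4 mm, 3 deg, fully down); full boxes between its lips, the first within 4 mm of the end stop, gaps at most 3.5 mm each and about 5 mm in all; empty boxes upright inside the return tray; start lever above 0.85 rad; all at rest (horizontal distance between cradle and seat below 0.004 m and z of cradle in the frame of seat between -0.003 and 0.003 m and angle between the y axis of cradle and the y axis of seat, either way round below 0.05 rad and angle between cradle's own z axis and vertical below 0.04 rad and ((x of box_1 in the frame of cradle between -0.007 and 0.007 m and z of box_1 in the frame of cradle between 0.016 and 0.024 m and angle between the y axis of box_1 and the y axis of cradle, either way round below 0.12 rad and angle between box_1's own z axis and vertical below 0.08 rad and contact force between box_1 and cradle_floor above 4 N and (y of box_1 in the frame of cradle above 0.079 m or y of box_1 in the frame of cradle between 0.008 and 0.025 m or y of box_1 in the frame of cradle between -0.0625 and -0.045 m) and (y of box_1 in the frame of cradle above 0.079 m or distance between box_1 and box_2 below 0.0735 m or distance between box_1 and box_3 below 0.0735 m or distance between box_1 and box_4 below 0.0735 m or distance between box_1 and box_5 below 0.0735 m)) or (x of box_1 in the frame of tray between -0.045 and 0.045 m and y of box_1 in the frame of tray between -0.095 and 0.095 m and z of box_1 in the frame of tray below 0.012 m and angle between box_1's own z axis and vertical below 0.15 rad and contact force between box_1 and tray below 4 N)) and ((x of box_2 in the frame of cradle between -0.007 and 0.007 m and z of box_2 in the frame of cradle between 0.016 and 0.024 m and angle between the y axis of box_2 and the y axis of cradle, either way round below 0.12 rad and angle between box_2's own z axis and vertical below 0.08 rad and contact force between box_2 and cradle_floor above 4 N and (y of box_2 in the frame of cradle above 0.079 m or y of box_2 in the frame of cradle between 0.008 and 0.025 m or y of box_2 in the frame of cradle between -0.0625 and -0.045 m) and (y of box_2 in the frame of cradle above 0.079 m or distance between box_2 and box_1 below 0.0735 m or distance between box_2 and box_3 below 0.0735 m or distance between box_2 and box_4 below 0.0735 m or distance between box_2 and box_5 below 0.0735 m)) or (x of box_2 in the frame of tray between -0.045 and 0.045 m and y of box_2 in the frame of tray between -0.095 and 0.095 m and z of box_2 in the frame of tray below 0.012 m and angle between box_2's own z axis and vertical below 0.15 rad and contact force between box_2 and tray below 4 N)) and ((x of box_3 in the frame of cradle between -0.007 and 0.007 m and z of box_3 in the frame of cradle between 0.016 and 0.024 m and angle between the y axis of box_3 and the y axis of cradle, either way round below 0.12 rad and angle between box_3's own z axis and vertical below 0.08 rad and contact force between box_3 and cradle_floor above 4 N and (y of box_3 in the frame of cradle above 0.079 m or y of box_3 in the frame of cradle between 0.008 and 0.025 m or y of box_3 in the frame of cradle between -0.0625 and -0.045 m) and (y of box_3 in the frame of cradle above 0.079 m or distance between box_3 and box_1 below 0.0735 m or distance between box_3 and box_2 below 0.0735 m or distance between box_3 and box_4 below 0.0735 m or distance between box_3 and box_5 below 0.0735 m)) or (x of box_3 in the frame of tray between -0.045 and 0.045 m and y of box_3 in the frame of tray between -0.095 and 0.095 m and z of box_3 in the frame of tray below 0.012 m and angle between box_3's own z axis and vertical below 0.15 rad and contact force between box_3 and tray below 4 N)) and ((x of box_4 in the frame of cradle between -0.007 and 0.007 m and z of box_4 in the frame of cradle between 0.016 and 0.024 m and angle between the y axis of box_4 and the y axis of cradle, either way round below 0.12 rad and angle between box_4's own z axis and vertical below 0.08 rad and contact force between box_4 and cradle_floor above 4 N and (y of box_4 in the frame of cradle above 0.079 m or y of box_4 in the frame of cradle between 0.008 and 0.025 m or y of box_4 in the frame of cradle between -0.0625 and -0.045 m) and (y of box_4 in the frame of cradle above 0.079 m or distance between box_4 and box_1 below 0.0735 m or distance between box_4 and box_2 below 0.0735 m or distance between box_4 and box_3 below 0.0735 m or distance between box_4 and box_5 below 0.0735 m)) or (x of box_4 in the frame of tray between -0.045 and 0.045 m and y of box_4 in the frame of tray between -0.095 and 0.095 m and z of box_4 in the frame of tray below 0.012 m and angle between box_4's own z axis and vertical below 0.15 rad and contact force between box_4 and tray below 4 N)) and ((x of box_5 in the frame of cradle between -0.007 and 0.007 m and z of box_5 in the frame of cradle between 0.016 and 0.024 m and angle between the y axis of box_5 and the y axis of cradle, either way round below 0.12 rad and angle between box_5's own z axis and vertical below 0.08 rad and contact force between box_5 and cradle_floor above 4 N and (y of box_5 in the frame of cradle above 0.079 m or y of box_5 in the frame of cradle between 0.008 and 0.025 m or y of box_5 in the frame of cradle between -0.0625 and -0.045 m) and (y of box_5 in the frame of cradle above 0.079 m or distance between box_5 and box_1 below 0.0735 m or distance between box_5 and box_2 below 0.0735 m or distance between box_5 and box_3 below 0.0735 m or distance between box_5 and box_4 below 0.0735 m)) or (x of box_5 in the frame of tray between -0.045 and 0.045 m and y of box_5 in the frame of tray between -0.095 and 0.095 m and z of box_5 in the frame of tray below 0.012 m and angle between box_5's own z axis and vertical below 0.15 rad and contact force between box_5 and tray below 4 N)) and ((x of box_1 in the frame of cradle between -0.007 and 0.007 m and y of box_1 in the frame of cradle between 0.079 and 0.09 m) or (x of box_2 in the frame of cradle between -0.007 and 0.007 m and y of box_2 in the frame of cradle between 0.079 and 0.09 m) or (x of box_3 in the frame of cradle between -0.007 and 0.007 m and y of box_3 in the frame of cradle between 0.079 and 0.09 m) or (x of box_4 in the frame of cradle between -0.007 and 0.007 m and y of box_4 in the frame of cradle between 0.079 and 0.09 m) or (x of box_5 in the frame of cradle between -0.007 and 0.007 m and y of box_5 in the frame of cradle between 0.079 and 0.09 m)) and value of joint start above 0.85 rad and linear speed of each of box_1, box_2, box_3, box_4, box_5, cradle below 0.02 m/s); the robot touches nothing.
It fails at once if the mortar is knocked over or shoved more than 50 mm (distance of mortar from where it was at the start of the episode above 0.05 m or angle between mortar's own z axis and vertical above 0.6 rad).
It fails at once if the rack is knocked over or shoved more than 50 mm (distance of rack from where it was at the start of the episode above 0.05 m or angle between rack's own z axis and vertical above 0.6 rad).
Of box_1, box_2, box_3, box_4, box_5 only 4 to 5 are there at a start; the rules pass over those that are not, and their reading is None.
At some moment in a run one of box_1, box_2, box_3, box_4, box_5 may be knocked a few centimetres aside while the robot is not near it.
It also fails if it takes over 210 s, if anything falls off the work surface, if the arm or the gripper's body presses on something with over 40 N, if the wrist force passes 120 N, or if a joint passes its speed limit or range.

ROBOT

A 6-joint arm with a two-finger parallel gripper is mounted at the origin on the work surface. World frame = base frame: x ahead of the robot, y to its left, z up, the work surface at z = 0. Lengths are in m, angles in rad, forces in N, time in s.
With the tool pointing down it reaches from about 0.425 to 0.95 m from the base axis. Payload 3.5 kg.
Tool frame: the origin (TCP) lies on the centre line of the jaws, within the pads' length; the fingertips stand 19 mm ahead of it and the grasp point (between the pads) is the TCP; z points along the fingers, y is the line along which they close (so a half turn about z gives the same grasp; the last joint's range is limited). The gripper opens to 85 mm and grips with 20 to 120 N. Pads are 22 mm wide; open, the fingers measure 114 mm over their backs; the gripper's body (76 mm by 85 mm) begins 54 mm behind the grasp point. The pads swing forward as they close: fully open they stand 13 mm farther back than shut.
Start: joints at [-1.371, 0.286, 1.577, -0, 1.279, -0.15], TCP at [0.231, -0.634, 0.25] pointing down, gripper open.
Joint ranges: [-2.77, 2.77], [-0.9, 2.22], [0.21, 2.48], [-1.53, 4.67], [0.24, 2.81], [-2.84, 2.84]. Speed limits (rad/s): [2.79, 2.79, 3.14, 3.14, 3.14, 3.14].

INTERFACE

Orientations are given as a unit quaternion [x, y, z, w].
In Python, from plant import ctrl, imaging gives the robot as it stands. The module is installed in compiled form; this text tells all that it offers.
- The arm moves only by the shell command python3 -m handwheel 'ROWS' [OPENING] [FORCE]. ROWS is JSON, one flat list of numbers, 6 for each row, row after row: the shift along the world's x, y, z in units of 150 mm (1.0 is 150 mm), then the turn, a rotation vector about the world's x, y, z in units of 90 degrees (1.0 is 90 degrees). In form: [tx, ty, tz, rx, ry, rz, tx, ty, tz, rx, ry, rz, ...]. A call has 1 to 5 rows; each row shifts and turns the commanded pose from where the row before left it; what a row does not reach is not made up. A row lasts 1/12 s, in which the tool goes at most 41.7 mm and 7.16 degrees, less where a joint would pass 70% of its speed; a pose out of reach is approached as far as the arm can. A call with a number of a shift or a turn outside -1 to 1 is refused whole. A call with a gripper value outside its range is refused whole. OPENING is the opening, from 0 (shut) to 1 (fully open), set as the call begins (- or left out, the last holds). The fingers move at their own pace and stop on an object; FORCE is the grip in N (left out, the last holds). Time passes only in rows, so rows that do not move let the fingers close. It gives the time, the measured TCP pose, the force, the opening and the grip force at its end, in the units of the state.
- ctrl.get_state(): the state, without advancing time (a new reading comes with each control period).
- imaging.read_camera(name): name is "side" or "top"; returns (picture, depth): 480x640x3 uint8, blue, green, red; 480x640 float32, m along the optical axis (not along the pixel's ray), 0 where there is no reading.
- imaging.get_calibration(name): a dict with "fovy" (degrees; the focal length in pixels is half the picture's height over the tangent of half this angle, whatever the lens; pixels are square), "cx", "cy" (the principal point, pixels), "R" (3x3) and "t" (3): a world point X has camera coordinates R X + t. Camera axes: x right, y down, z forward; pixel columns grow to the right and rows downward; lengths in m; the calibration is good to about 2 mm. A picture is of the moment at which its call begins. get_calibration takes no time and is no camera call.
- ctrl.sign_off(): hands the job in; it is judged then, once.
The state is a dict: "time": time; "qpos": joint angles; "dq": joint speeds; "joint_efforts": joint torques, N m; "eef_pos": TCP position; "tcp_rot": TCP orientation; "contact_force": force on the tool from outside, world axes, zero at the start; "wrist_torque": the same for the moment, N m; "opening": opening from 0.0 (shut) to 1.0 (fully open); "finger_force": force on a finger pad.
Only numpy, scipy, OpenCV 4.12 (cv2) and the standard library are available. Lean on these libraries where they do the work, as an engineer would, in place of code of your own. Each camera call takes 0.05 s, during which the arm holds its last target. There are 200 camera calls.

## Working session

There is one attempt and no reset: what is moved stays moved. The work goes in short steps, Python scripts to look and compute and a shell command to move; the robot and the scene stay as the last step left them, time stands still between calls to the robot, and variables do not carry over. Pictures are saved under pics/ and viewed, at most 14 in all, crops included, and the job is handed in when it is done.

```bash
mkdir -p pics; cat > h.py <<'E'
import numpy as np, cv2
from plant import ctrl, imaging
def cam(n):
    c=imaging.get_calibration(n); f=240/np.tan(np.radians(c['fovy'])/2)
    return f,c['cx'],c['cy'],np.array(c['R']),np.array(c['t'])
def ray(n,u,v):
    f,cx,cy,R,t=cam(n); return -R.T@t, R.T@np.array([(u-cx)/f,(v-cy)/f,1])
def onplane(n,u,v,z):
    o,d=ray(n,u,v); return o+d*(z-o[2])/d[2]
def proj(n,X):
    f,cx,cy,R,t=cam(n); p=R@np.array(X)+t; return f*p[0]/p[2]+cx, f*p[1]/p[2]+cy
def cloud(n,D):
    f,cx,cy,R,t=cam(n); v,u=np.mgrid[:480,:640]
    P=np.stack([(u-cx)/f*D,(v-cy)/f*D,D],-1)-t
    return P@R
E
python3 - <<'E'
from h import *
for n in('top','side'):
    im,d=imaging.read_camera(n); cv2.imwrite(f'pics/{n}0.png',im); np.save(f'{n}0.npy',d)
    f,cx,cy,R,t=cam(n); print(n,f,cx,cy,-R.T@t,R.round(3).tolist(),(d==0).mean())
print(ctrl.get_state())
E
```

```text
top 600.0762370469932 327.8645554270448 243.46300163755544 [ 0.32672111 -0.11124248  1.74946097] [[-0.009, -1.0, -0.001], [-0.99, 0.009, -0.141], [0.141, -0.0, -0.99]] 0.003841145833333333
side 565.4307578203582 322.48668164637803 239.77852255454485 [0.27764799 1.17380262 1.04133813] [[-0.982, -0.187, -0.018], [-0.097, 0.587, -0.804], [0.161, -0.787, -0.595]] 0.003974609375
{'time': 0.1, 'qpos': array([-1.37101597e+00,  2.87096836e-01,  1.57806316e+00, -2.02215239e-06,
        1.27858217e+00, -1.49970230e-01]), 'dq': array([-1.14199510e-03, -1.31381729e-03, -2.98910091e-03,  8.63836868e-04,
        9.14059531e-04, -7.90486441e-05]), 'joint_efforts': array([ 9.30795832e-04, -4.07298160e+01, -2.93698454e+01, -1.28195820e-04,
        3.41523373e-03,  9.05354426e-06]), 'eef_pos': array([ 0.23123122, -0.63355982,  0.24905464]), 'tcp_rot': array([ 9.84747624e-01,  1.73985521e-01, -2.77316979e-05, -1.07439850e-03]), 'contact_force': array([ 0.53959222, -0.71240125, -0.24866347]), 'wrist_torque': array([0.01007255, 0.01643606, 0.00423414]), 'finger_force': 0.0, 'opening': 1.0011807668632806}
```

View pics/top0.png

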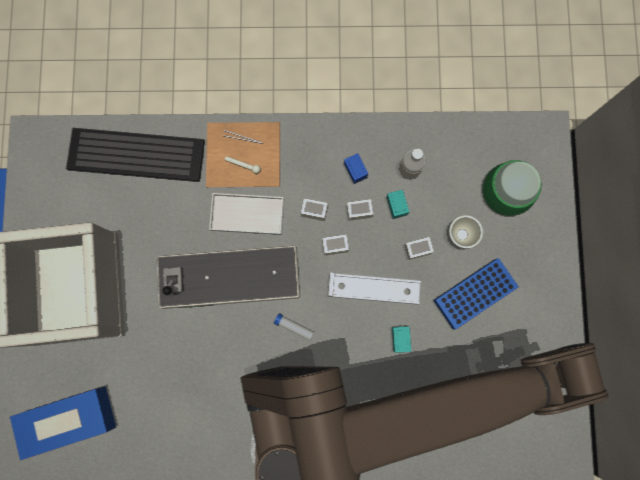

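View pics/side0.png

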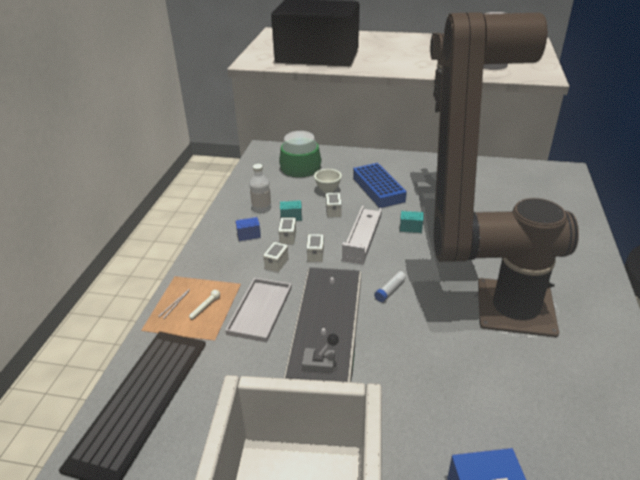

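The top view shows four white boxes, at about (314,208), (360,208), (335,244) and (419,247). The cradle is at (375,288), the shaker at (228,277) with its lever at (172,280), and the tray at (247,213). In the side view the cradle's near (+y) end at (355,245) looks taller. Next I measure.

```bash
cat >> h.py <<'E'
def white(im,lo=150):
    h=cv2.cvtColor(im,cv2.COLOR_BGR2HSV); return ((h[...,1]<45)&(h[...,2]>lo)).astype(np.uint8)
def rect(P):
    (c,s,a)=cv2.minAreaRect((P[:,:2]*1000).astype(np.float32))
    if s[0]<s[1]: s=s[::-1]; a+=90   # a: direction of long side
    return np.round(c,1),np.round(s,1),round((a+90)%180-90,1)
def boxes(n,im,d,zr=(.04,.062),show=True):
    "top faces: median height; footprint from depth points in band"
    P=cloud(n,d); m=((P[...,2]>zr[0])&(P[...,2]<zr[1])).astype(np.uint8)*(d>0)
    k,l,s,c=cv2.connectedComponentsWithStats(m.astype(np.uint8)); out=[]
    for i in range(1,k):
        if s[i][4]<60: continue
        q=P[l==i]; px=im[l==i]
        out.append((rect(q),np.median(q[:,2]).round(4),s[i][4],c[i].round(),np.median(px,0)))
    return out
E
python3 - <<'E'
from h import *
for n in('top','side'):
    im=cv2.imread(f'pics/{n}0.png'); d=np.load(f'{n}0.npy'); print(n)
    P=cloud(n,d)
    for z in((.04,.058),(.059,.08),(.012,.036)):
        print(z)
        for b in boxes(n,im,d,z):
            x,y=b[0][0]
            if 250<x<950 and -500<y<500: print(b)
    # bench height
    print('bench',np.median(P[...,2][(abs(P[...,2])<.02)]))
E
```

```text
top
(0.04, 0.058)
((array([ 794.3, -193.4]), array([72.1, 46.9]), 25.6), np.float64(0.0512), np.int32(373), array([355., 167.]), array([163.,  91.,  56.]))
((array([ 685.7, -313.5]), array([72.5, 47. ]), 15.7), np.float64(0.0513), np.int32(366), array([398., 203.]), array([146., 157.,  67.]))
((array([671.8, -70.4]), array([71.1, 48. ]), 77.7), np.float64(0.0515), np.int32(369), array([313., 208.]), array([150., 154., 154.]))
((array([ 670.1, -202.7]), array([70.9, 48.3]), -83.1), np.float64(0.0516), np.int32(363), array([359., 208.]), array([140., 149., 150.]))
((array([486.1, 496.6]), array([245.1,   7.9]), 5.7), np.float64(0.0492), np.int32(188), array([114., 275.]), array([66.5, 72. , 74. ]))
((array([ 567.5, -131.8]), array([70.7, 47.3]), -82.2), np.float64(0.0517), np.int32(379), array([335., 244.]), array([147., 154., 155.]))
((array([ 554.5, -372.5]), array([73.2, 46.8]), -76.8), np.float64(0.0519), np.int32(377), array([419., 247.]), array([143., 151., 150.]))
((array([476. , 176.7]), array([400.2, 151.7]), -86.0), np.float64(0.0499), np.int32(6476), array([231., 276.]), arr
[... 4554 characters left out ...]
99.2]), array([45.3, 14. ]), 4.9), np.float64(0.0236), np.int32(100), array([314., 254.]), array([108. , 117. , 118.5]))
((array([330.1,  -7.4]), array([123.1,  34.9]), 60.3), np.float64(0.0234), np.int32(338), array([390., 285.]), array([170.5, 172. , 172. ]))
((array([665.5, 129.2]), array([216.4, 113.4]), 86.2), np.float64(0.0147), np.int32(371), array([258., 309.]), array([159., 164., 167.]))
((array([814.2, 144.9]), array([117.1,  20.9]), 65.2), np.float64(0.016), np.int32(149), array([206., 301.]), array([191., 215., 218.]))
((array([847.8, 464.1]), array([400.7, 132. ]), 84.1), np.float64(0.0158), np.int32(7820), array([132., 410.]), array([77., 79., 81.]))
bench -0.001850990360690467
```

```bash
python3 - <<'E'
from h import *
a=cv2.imread('pics/top0.png')[185:315,145:435]; b=cv2.imread('pics/side0.png')[180:390,220:420]
cv2.imwrite('pics/crop1.png',np.hstack([cv2.resize(a,(480,215),interpolation=2),np.zeros((215,2,3),np.uint8),cv2.resize(b,(205,215),interpolation=2)]))
cv2.imwrite('pics/crop1.png',np.vstack([cv2.resize(a,(780,350),interpolation=2),cv2.resize(np.hstack([b[60:],np.zeros((150,408,3),np.uint8)])[:, :408],(780,249),interpolation=2)]))
E
```

```text
(no output)
```

View pics/crop1.png

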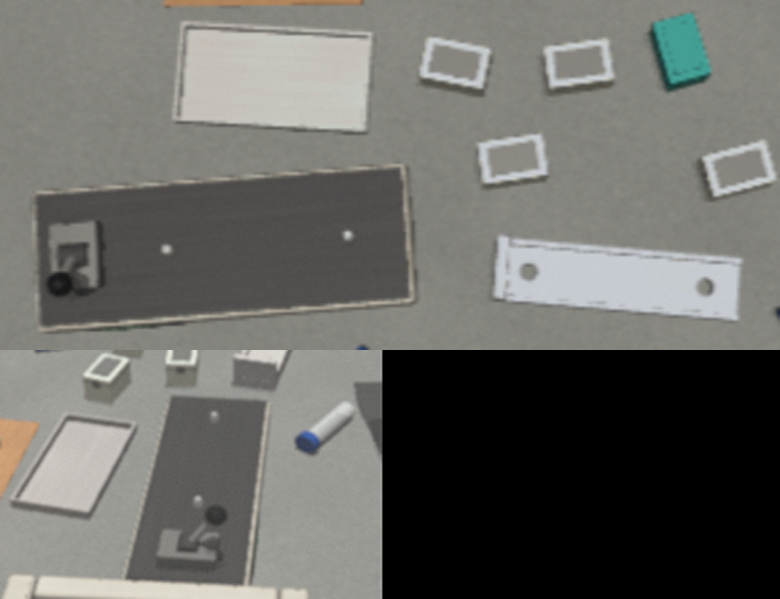

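```bash
cat >> h.py <<'E'
from scipy.spatial.transform import Rotation as Ro
def delta(x,y,z,yawy):
    "shift in units and yaw turn (units of 90deg) from measured pose; yawy = wanted heading of tool y, deg (mod 180); tilt also printed"
    s=ctrl.get_state(); R=Ro.from_quat(s['tcp_rot']).as_matrix()
    h=np.degrees(np.arctan2(R[1,1],R[0,1])); dy=(yawy-h+90)%180-90
    print('t%.2f'%s['time'],'pos',s['eef_pos'].round(4),'h',h.round(2),'| units',((np.array([x,y,z])-s['eef_pos'])/.15).round(3),'rz',round(dy/90,4),
     '| q6',s['qpos'][5].round(2),'F',s['contact_force'].round(1),'open',round(s['opening'],3),'ff',round(s['finger_force'],1),'tilt',np.round(R[:2,2],4))
def tri(pt,ps):
    (o1,d1),(o2,d2)=ray('top',*pt),ray('side',*ps)
    A=np.stack([d1,-d2],1); k=np.linalg.lstsq(A,o2-o1,rcond=None)[0]
    a,b=o1+k[0]*d1,o2+k[1]*d2; return ((a+b)/2*1000).round(1),round(1000*np.linalg.norm(a-b),1)
def blob(n,im,X,r,dark):
    "centroid of the dark/bright spot near the projection of X"
    u,v=proj(n,X); g=cv2.cvtColor(im,6).astype(int); u0,v0=int(round(u)),int(round(v))
    w=g[v0-r:v0+r+1,u0-r:u0+r+1]; med=np.median(w); q=(med-w if dark else w-med); q=np.where(q>.4*q.max(),q,0)
    yy,xx=np.mgrid[-r:r+1,-r:r+1]; return u0+(q*xx).sum()/q.sum(), v0+(q*yy).sum()/q.sum()
E
python3 - <<'E'
from h import *
T=cv2.imread('pics/top0.png');S=cv2.imread('pics/side0.png')
for X in([.4854,.042,.066],[.4722,.2316,.064]):
    a=blob('top',T,X,5,False);b=blob('side',S,X,5,False); print('peg',np.round(a,1),np.round(b,1),proj('side',X),tri(a,b), onplane('top',*a,.066).round(4))
c=np.array([.4407,-.2419]);u=np.array([np.cos(np.radians(84.6)),np.sin(np.radians(84.6))])
for k in(.095,-.095):
    X=[*(c+k*u),.02]; a=blob('top',T,X,6,True);b=blob('side',S,X,5,True); print('hole',np.round(a,1),np.round(b,1),tri(a,b),onplane('top',*a,.02).round(4),X)
# tray rim
for n,im in(('top',T),('side',S)):
    d=np.load(n+'0.npy');P=cloud(n,d); m=white(im,135)
    m&=((abs(P[...,0]-.665)<.08)&(abs(P[...,1]-.13)<.13)).astype(np.uint8)
    cs=max(cv2.findContours(m,0,1)[0],key=cv2.contourArea)
    q=np.array([onplane(n,*p[0],.018) for p in cs]); print('tray',n,rect(q))
E
```

```text
peg [273.9 271.9] [331.5 278.4] (np.float64(332.0841183454689), np.float64(276.9622696953137)) (array([486.8,  41.7,  60.4]), np.float64(0.3)) [0.4862 0.0412 0.066 ]
peg [206.3 277. ] [323.1 329.4] (np.float64(323.7691098196169), np.float64(328.762446272636)) (array([473.7, 232.2,  62.2]), np.float64(0.1)) [0.4734 0.2314 0.066 ]
hole [341.2 285.4] [356.6 250.8] (array([ 448. , -149. ,   13.8]), np.float64(4.6)) [ 0.4498 -0.1487  0.02  ] [np.float64(0.4496402897652589), np.float64(-0.1473216133627074), 0.02]
hole [407.1 291.1] [369.  215.8] (array([ 432.1, -339. ,   13.7]), np.float64(0.1)) [ 0.4317 -0.3381  0.02  ] [np.float64(0.4317597102347411), np.float64(-0.33647838663729257), 0.02]
tray top (array([666.9, 124.7]), array([257.5, 133.2]), -87.4)
tray side (array([657.2, 151.4]), array([262.7, 159.7]), 89.8)
```

```bash
python3 -m handwheel '[0.117,0.217,0,0,0,0.06,0.117,0.217,0,0,0,0.06,0.117,0.217,0,0,0,0.06,0.117,0.217,0,0,0,0.06,0.117,0.217,0,0,0,0.06]' 1 60
python3 -m handwheel '[0.117,0.217,0,0,0,0.06,0.117,0.217,0,0,0,0.06,0.117,0.217,0,0,0,0.06,0.117,0.217,0,0,0,0.06,0.117,0.217,0,0,0,0.06]'
python3 -m handwheel '[0.117,0.217,0,0,0,0.06,0.117,0.217,0,0,0,0.06,0,0,0,0,0,0,0,0,0,0,0,0]'
python3 -c "
from h import *
delta(.441,-.243,.12,-5.5)"
```

```text
time: 0.52
eef_pos: [0.3194, -0.4695, 0.2496]
tcp_rot: [0.916, 0.401, 0.0, -0.001]
contact_force: [0.2, 0.7, 0.3]
opening: 1.003
finger_force: 0.0
time: 0.93
eef_pos: [0.4071, -0.3067, 0.2499]
tcp_rot: [0.797, 0.604, 0.0, -0.0]
contact_force: [0.0, -0.3, 0.8]
opening: 1.005
finger_force: 0.0
time: 1.27
eef_pos: [0.4423, -0.2418, 0.2499]
tcp_rot: [0.737, 0.676, -0.0, -0.0]
contact_force: [-0.3, -0.1, -0.0]
opening: 0.999
finger_force: 0.0
t1.27 pos [ 0.4423 -0.2418  0.2499] h -4.98 | units [-0.009 -0.008 -0.866] rz -0.0058 | q6 -0.61 F [-0.3 -0.1 -0. ] open 0.999 ff 0.0 tilt [-0.0007  0.0002]
```

```bash
python3 -m handwheel '[-0.009,-0.008,-0.25,0,0,-0.006,0,0,-0.25,0,0,0,0,0,-0.25,0,0,0,0,0,-0.25,0,0,0,0,0,-0.25,0,0,0]' 
python3 -m handwheel '[0,0,-0.13,0,0,0,0,0,-0.08,0,0,0,0,0,-0.046,0,0,0,0,0,0,0,0,0]'
python3 -m handwheel '[0,0,0,0,0,0,0,0,0,0,0,0,0,0,0,0,0,0,0,0,0,0,0,0,0,0,0,0,0,0]' 0 60
python3 -m handwheel '[0,0,0,0,0,0,0,0,0,0,0,0,0,0,0,0,0,0]'
python3 -c "
from h import *
delta(.441,-.243,.12,-5.5)"
```

```text
time: 1.68
eef_pos: [0.4398, -0.2461, 0.0612]
tcp_rot: [0.742, 0.67, -0.0, 0.0]
contact_force: [0.4, -0.5, -1.0]
opening: 0.997
finger_force: 0.0
time: 2.02
eef_pos: [0.4399, -0.2452, 0.0235]
tcp_rot: [0.742, 0.67, -0.0, -0.001]
contact_force: [0.1, 0.5, -0.3]
opening: 1.003
finger_force: 0.0
time: 2.43
eef_pos: [0.4419, -0.246, 0.0266]
tcp_rot: [0.741, 0.671, -0.0, 0.002]
contact_force: [-1.1, -1.1, 6.4]
opening: 0.756
finger_force: 70.9
time: 2.68
eef_pos: [0.4419, -0.2461, 0.0266]
tcp_rot: [0.741, 0.671, -0.0, 0.002]
contact_force: [0.8, -0.6, 7.3]
opening: 0.761
finger_force: 70.9
t2.68 pos [ 0.4419 -0.2461  0.0266] h -5.69 | units [-0.006  0.02   0.623] rz 0.0021 | q6 -0.61 F [ 0.8 -0.6  7.3] open 0.761 ff 70.9 tilt [ 0.0027 -0.003 ]
```

```bash
python3 -m handwheel '[0,0,0,0,0,0,0,0,0,0,0,0,0,0,0.03,0,0,0,0,0,0.03,0,0,0,0,0,0,0,0,0]' 1 60
python3 -m handwheel '[0,0,0,0,0,0,0,0,0,0,0,0,0,0,0,0,0,0,0,0,0,0,0,0,0,0,0,0,0,0]' 0 60
python3 -m handwheel '[0,0,0,0,0,0,0,0,0,0,0,0]'
python3 -c "
from h import *
delta(.441,-.243,.12,-5.5)"
python3 -m handwheel '[0,0,0.1,0,0,0,0,0,0.2,0,0,0,0,0,0.2,0,0,0,0,0,0.1,0,0,0,0,0,0,0,0,0]'
python3 - <<'E'
from h import *
im,d=imaging.read_camera('top'); im2,d2=imaging.read_camera('side'); im3,_=imaging.read_camera('side')
cv2.imwrite('pics/lift.png',np.vstack([np.hstack([im[210:350,190:510],im2[150:290,240:560]])]))
delta(.480,.1366,.18,3.9)
E
```

```text
time: 3.1
eef_pos: [0.4411, -0.245, 0.0343]
tcp_rot: [0.741, 0.671, 0.0, 0.001]
contact_force: [0.1, 0.4, -0.6]
opening: 0.998
finger_force: 0.0
time: 3.52
eef_pos: [0.4411, -0.245, 0.0342]
tcp_rot: [0.741, 0.671, 0.0, 0.001]
contact_force: [0.1, 0.7, 5.4]
opening: 0.751
finger_force: 67.9
time: 3.68
eef_pos: [0.4412, -0.245, 0.0342]
tcp_rot: [0.741, 0.671, 0.0, 0.001]
contact_force: [-0.8, 0.2, 5.4]
opening: 0.752
finger_force: 67.9
t3.68 pos [ 0.4412 -0.245   0.0342] h -5.7 | units [-0.001  0.014  0.572] rz 0.0023 | q6 -0.61 F [-0.8  0.2  5.4] open 0.752 ff 67.9 tilt [ 0.001  -0.0005]
time: 4.1
eef_pos: [0.4421, -0.2459, 0.1263]
tcp_rot: [0.741, 0.671, 0.0, 0.003]
contact_force: [1.0, -0.9, -4.5]
opening: 0.75
finger_force: 69.0
t4.25 pos [ 0.4392 -0.2436  0.1211] h -5.7 | units [0.272 2.534 0.393] rz 0.1066 | q6 -0.61 F [-0.9  0.9 -4.8] open 0.75 ff 69.0 tilt [-0.0033  0.0027]
```

View pics/lift.png

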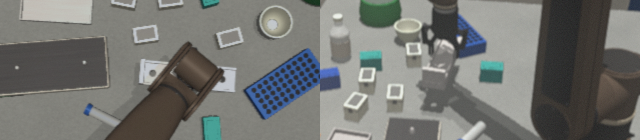

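```bash
python3 -m handwheel '[0.026,0.253,0.1,0,0,0.0107,0.026,0.253,0.1,0,0,0.0107,0.026,0.253,0.05,0,0,0.0107,0.026,0.253,0.05,0,0,0.0107,0.026,0.253,0,0,0,0.0107]'
python3 -m handwheel '[0.026,0.253,0,0,0,0.0107,0.026,0.253,0,0,0,0.0107,0.026,0.253,0,0,0,0.0107,0.026,0.253,0,0,0,0.0107,0.026,0.15,0,0,0,0.0107]'
python3 -m handwheel '[0,0.08,0,0,0,0,0,0.02,0,0,0,0,0,0,0,0,0,0,0,0,0,0,0,0,0,0,0,0,0,0]'
python3 - <<'E'
from h import *
delta(.480,.1349,.11,3.9)
im,d=imaging.read_camera('top'); im2,d2=imaging.read_camera('side')
cv2.imwrite('pics/lift2.png',np.hstack([cv2.resize(im[210:340,140:340],(400,260)),cv2.resize(im2[200:400,260:460],(400,400))[70:330]]))
for n,i,dd in(('top',im,d),('side',im2,d2)):
    P=cloud(n,dd); m=white(i,150)*(P[...,2]>.12)*(P[...,2]<.22)*(abs(P[...,1]-.13)<.2)*(abs(P[...,0]-.48)<.06); 
    q=P[m>0]; print(n,len(q),rect(q),np.percentile(q[:,1],[1,99]),np.percentile(q[:,2],[5,50,99]))
delta(.480,.1349,.11,3.9)
E
```

```text
time: 4.67
eef_pos: [0.4594, -0.0532, 0.1674]
tcp_rot: [0.713, 0.702, -0.0, -0.001]
contact_force: [2.2, 0.1, -4.8]
opening: 0.754
finger_force: 69.1
time: 5.08
eef_pos: [0.4773, 0.1226, 0.1652]
tcp_rot: [0.681, 0.732, -0.002, -0.003]
contact_force: [1.1, 1.1, -5.8]
opening: 0.754
finger_force: 69.0
time: 5.5
eef_pos: [0.4793, 0.133, 0.1678]
tcp_rot: [0.683, 0.73, -0.001, -0.0]
contact_force: [-0.5, -0.4, -4.4]
opening: 0.754
finger_force: 69.0
t5.50 pos [0.4793 0.133  0.1678] h 3.83 | units [ 0.004  0.012 -0.385] rz 0.0008 | q6 0.0 F [-0.5 -0.4 -4.4] open 0.754 ff 69.0 tilt [-0.0013 -0.0006]
top 711 (array([478.3, 135.3]), array([259.5,  65.3]), -85.9) [0.00623192 0.26377837] [0.14855823 0.15625907 0.20110556]
side 442 (array([478.3, 148.7]), array([240.3,  66.5]), -86.0) [0.03695628 0.26685448] [0.14853036 0.15915883 0.19557227]
t5.60 pos [0.4796 0.1331 0.1683] h 3.82 | units [ 0.002  0.012 -0.388] rz 0.0009 | q6 0.0 F [-0.1 -0.1 -4.4] open 0.752 ff 69.0 tilt [-0.0003 -0.0003]
```

View pics/lift2.png

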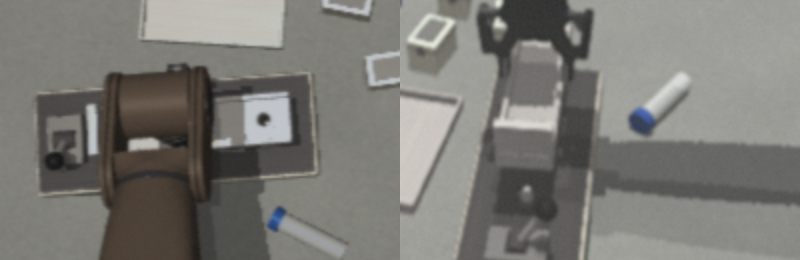

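```bash
python3 -m handwheel '[0.005,0.012,-0.15,0,0,0,0,0,-0.15,0,0,0,0,0,-0.1,0,0,0,0,0,-0.03,0,0,0,0,0,0,0,0,0]'
python3 -m handwheel '[0,0,-0.03,0,0,0,0,0,-0.03,0,0,0,0,0,-0.03,0,0,0,0,0,-0.02,0,0,0,0,0,0,0,0,0]'
python3 -c "
from h import *
delta(.4805,.1347,.0842,3.9)"
```

```text
time: 6.02
eef_pos: [0.4793, 0.1354, 0.1025]
tcp_rot: [0.683, 0.731, -0.001, -0.001]
contact_force: [-1.2, -0.4, -4.4]
opening: 0.752
finger_force: 68.9
time: 6.43
eef_pos: [0.4806, 0.1359, 0.0872]
tcp_rot: [0.682, 0.731, -0.0, 0.0]
contact_force: [0.2, -2.1, -5.1]
opening: 0.75
finger_force: 69.0
t6.43 pos [0.4806 0.1359 0.0872] h 3.94 | units [-0.    -0.008 -0.02 ] rz -0.0004 | q6 0.0 F [ 0.2 -2.1 -5.1] open 0.75 ff 69.0 tilt [ 0.0006 -0.0006]
```

```bash
python3 -m handwheel '[0,-0.005,-0.015,0,0,0,0,0,-0.015,0,0,0,0,0,0,0,0,0,0,0,0,0,0,0]'
python3 -c "
from h import *
delta(.4805,.1347,.0842,3.9)"
python3 -m handwheel '[0,0,0,0,0,0,0,0,0,0,0,0,0,0,0,0,0,0,0,0,0,0,0,0,0,0,0,0,0,0]' 1
python3 -m handwheel '[0,0,0.1,0,0,0,0,0,0.2,0,0,0,0,0,0.25,0,0,0,0,0,0.25,0,0,0,0.1,0,0.1,0,0,0]'
```

```text
time: 6.77
eef_pos: [0.4808, 0.1355, 0.0843]
tcp_rot: [0.682, 0.731, 0.0, 0.0]
contact_force: [-3.8, -1.2, 4.8]
opening: 0.749
finger_force: 70.1
t6.77 pos [0.4808 0.1355 0.0843] h 3.94 | units [-0.002 -0.005 -0.   ] rz -0.0004 | q6 0.0 F [-3.8 -1.2  4.8] open 0.749 ff 70.1 tilt [0.0005 0.    ]
time: 7.18
eef_pos: [0.4805, 0.1355, 0.083]
tcp_rot: [0.682, 0.731, 0.0, 0.0]
contact_force: [-0.2, -0.1, 0.4]
opening: 0.998
finger_force: 0.0
time: 7.6
eef_pos: [0.4963, 0.1359, 0.2236]
tcp_rot: [0.682, 0.731, 0.003, 0.002]
contact_force: [1.0, 0.3, -0.6]
opening: 1.0
finger_force: 0.0
```

```bash
python3 -m handwheel '[0.07,-0.25,0,0,0,0.006,0.07,-0.25,0,0,0,0.006,0.07,-0.25,0,0,0,0.006,0.07,-0.25,0,0,0,0.006,0.07,-0.25,0,0,0,0.006]'
python3 -m handwheel '[0.07,-0.25,0,0,0,0.006,0.06,-0.25,0,0,0,0.006,0,0,0,0,0,0,0,0,0,0,0,0]'
python3 - <<'E'
from h import *
im,d=imaging.read_camera('top'); im2,d2=imaging.read_camera('side')
cv2.imwrite('pics/t3.png',np.hstack([im[190:320,140:440],im2[190:320,210:410]]))
cv2.imwrite('pics/t3f.png',im)
P=cloud('top',d)
m=(P[...,2]>.066)*(P[...,2]<.09)*(abs(P[...,0]-.48)<.045)*(abs(P[...,1]-.13)<.125); q=P[m]
print('cradle',rect(q),np.median(q[:,2]))
m=(P[...,2]>.1)*(P[...,2]<.13)*(abs(P[...,0]-.48)<.045)*(abs(P[...,1]-.26)<.025); q=P[m]; print('stop',rect(q),np.median(q[:,2]))
for n,i,dd in(('top',im,d),('side',im2,d2)):
    print(n)
    for b in boxes(n,i,dd):
        if 60<b[0][0][0]<900 and abs(b[0][0][1])<500 and b[4].ptp()<30 if hasattr(b[4],'ptp') else np.ptp(b[4])<30: print(b[:2])
    P=cloud(n,dd);u,v=np.mgrid[:480,:640]
    # tray: rim pixels = step above floor; floor white at z~4mm, rim z~18mm
    m=(P[...,2]>.010)*(P[...,2]<.024)*(abs(P[...,0]-.667)<.07)*(abs(P[...,1]-.13)<.118); print('tray',rect(P[m]),m.sum())
delta(.568,-.1315,.043,7.8)
E
```

```text
time: 8.02
eef_pos: [0.5481, -0.0538, 0.218]
tcp_rot: [0.665, 0.747, 0.0, 0.0]
contact_force: [-0.1, 0.1, -0.2]
opening: 0.997
finger_force: 0.0
time: 8.35
eef_pos: [0.5675, -0.129, 0.2176]
tcp_rot: [0.659, 0.752, 0.0, -0.0]
contact_force: [0.0, 0.4, -0.2]
opening: 1.0
finger_force: 0.0
cradle (array([480.1, 132.4]), array([248.6,  67.4]), -85.7) 0.07231097117489331
stop (array([470.6, 261.5]), array([66.1, 13.3]), 4.0) 0.11108741752329816
top
((array([ 710.2, -621.3]), array([154.3,  98.6]), 37.3), np.float64(0.0515))
((array([675.9, -48.8]), array([47. , 26.7]), -14.3), np.float64(0.0519))
((array([ 670. , -203.4]), array([69. , 47.4]), -82.4), np.float64(0.0515))
((array([ 598.5, -503.4]), array([92.9, 91. ]), -89.4), np.float64(0.0544))
((array([459.8, 494.5]), array([297. ,  11.6]), 4.8), np.float64(0.0509))
((array([ 554.9, -372.3]), array([72.6, 46.4]), -76.3), np.float64(0.0517))
((array([474.4, 708.2]), array([269.2, 120.9]), -24.7), np.float64(0.0522))
((array([475.4, 181.1]), array([390.8, 151.8]), -86.0), np.float64(0.05))
tray (array([668. , 128.6]), array([225. , 135.6]
[... 369 characters left out ...]
2, 46. ]), -78.4), np.float64(0.048))
((array([ 669.5, -199.9]), array([80.1, 45.7]), -81.6), np.float64(0.049))
((array([ 567.3, -128. ]), array([83.8, 47.2]), -80.9), np.float64(0.0488))
((array([671.5, -69. ]), array([77.5, 49.9]), 75.8), np.float64(0.0486))
((array([477.4, 177.1]), array([397.5, 149.2]), -86.0), np.float64(0.0476))
((array([-24.4,  53.8]), array([76.8, 15.2]), 27.6), np.float64(0.0499))
((array([455.5, 570.8]), array([240.6, 108.5]), 5.7), np.float64(0.0511))
tray (array([665.2, 127.9]), array([217. , 114.4]), 86.4) 449
t8.45 pos [ 0.567  -0.1266  0.2175] h 7.7 | units [ 0.006 -0.033 -1.163] rz 0.0011 | q6 -0.53 F [-0.1 -0.  -0.2] open 1.001 ff 0.0 tilt [-0.0008  0.0008]
```

View pics/t3.png

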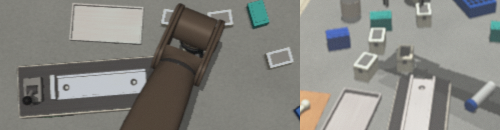

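```bash
python3 -m handwheel '[0.006,-0.028,-0.25,0,0,0.001,0,0,-0.25,0,0,0,0,0,-0.25,0,0,0,0,0,-0.25,0,0,0,0,0,-0.12,0,0,0]' 1 60
python3 -m handwheel '[0,0,-0.04,0,0,0,0,0,0,0,0,0]'
python3 -m handwheel '[0,0,0,0,0,0,0,0,0,0,0,0,0,0,0,0,0,0,0,0,0,0,0,0,0,0,0,0,0,0]' 0 60
python3 -m handwheel '[0,0,0,0,0,0,0,0,0,0,0,0,0,0,0,0,0,0]'
python3 -m handwheel '[0,0,0.1,0,0,0,0,0,0.15,0,0,0,0,0,0.1,0,0,0,0,0,0,0,0,0,0,0,0,0,0,0]'
python3 -m handwheel '[0,0,0,0,0,0,0,0,0,0,0,0,0,0,0,0,0,0]'
python3 -c "
from h import *
delta(.4744,.2154,.15,3.9)"
```

```text
time: 8.87
eef_pos: [0.5649, -0.128, 0.0449]
tcp_rot: [0.656, 0.754, -0.001, -0.004]
contact_force: [-1.2, 0.9, -0.9]
opening: 0.997
finger_force: 0.0
time: 9.03
eef_pos: [0.5668, -0.1293, 0.042]
tcp_rot: [0.657, 0.754, -0.001, -0.002]
contact_force: [0.5, -0.5, -0.2]
opening: 1.001
finger_force: 0.0
time: 9.45
eef_pos: [0.5695, -0.1318, 0.0465]
tcp_rot: [0.657, 0.754, 0.0, 0.001]
contact_force: [-0.2, 1.3, 5.9]
opening: 0.529
finger_force: 66.0
time: 9.7
eef_pos: [0.5695, -0.1318, 0.0465]
tcp_rot: [0.657, 0.754, 0.0, 0.001]
contact_force: [-1.1, 1.6, 7.4]
opening: 0.529
finger_force: 66.0
time: 10.12
eef_pos: [0.568, -0.1312, 0.0962]
tcp_rot: [0.657, 0.754, 0.0, 0.0]
contact_force: [0.7, -0.8, -8.1]
opening: 0.526
finger_force: 64.8
time: 10.37
eef_pos: [0.5669, -0.1308, 0.0944]
tcp_rot: [0.657, 0.754, -0.001, -0.002]
contact_force: [-0.5, -0.3, -7.3]
opening: 0.527
finger_force: 64.8
t10.37 pos [ 0.5669 -0.1308  0.0944] h 7.8 | units [-0.617  2.308  0.371] rz -0.0433 | q6 -0.54 F [-0.5 -0.3 -7.3] open 0.527 ff 64.8 tilt [-0.0034  0.0015]
```

```bash
python3 -m handwheel '[-0.06,0.15,0.15,0,0,-0.0045,-0.06,0.23,0.15,0,0,-0.0045,-0.06,0.23,0.1,0,0,-0.0045,-0.06,0.23,0.1,0,0,-0.0045,-0.06,0.23,0,0,0,-0.0045]'
python3 -m handwheel '[-0.06,0.23,0,0,0,-0.0045,-0.06,0.23,0,0,0,-0.0045,-0.06,0.23,0,0,0,-0.0045,-0.06,0.23,0,0,0,-0.0045,-0.06,0.23,0,0,0,-0.003]'
python3 -m handwheel '[-0.01,0.1,0,0,0,0,-0.005,0.05,0,0,0,0,0,0,0,0,0,0,0,0,0,0,0,0]'
python3 -c "
from h import *
delta(.4747,.2144,.1165,3.9)"
```

```text
time: 10.78
eef_pos: [0.5247, 0.0298, 0.1743]
tcp_rot: [0.671, 0.741, 0.002, 0.002]
contact_force: [1.8, -0.1, -6.7]
opening: 0.525
finger_force: 65.2
time: 11.2
eef_pos: [0.4771, 0.2028, 0.1702]
tcp_rot: [0.683, 0.731, -0.001, -0.0]
contact_force: [0.8, -0.0, -7.0]
opening: 0.523
finger_force: 65.2
time: 11.53
eef_pos: [0.476, 0.2233, 0.1706]
tcp_rot: [0.682, 0.731, -0.001, 0.0]
contact_force: [-0.1, 0.7, -7.5]
opening: 0.521
finger_force: 65.1
t11.53 pos [0.476  0.2233 0.1706] h 3.92 | units [-0.009 -0.059 -0.36 ] rz -0.0003 | q6 0.18 F [-0.1  0.7 -7.5] open 0.521 ff 65.1 tilt [-0.0008 -0.0011]
```

```bash
python3 -m handwheel '[-0.009,-0.06,-0.1,0,0,0,0,0,-0.1,0,0,0,0,0,-0.08,0,0,0,0,0,-0.03,0,0,0,0,0,0,0,0,0]'
python3 -m handwheel '[0,0,-0.02,0,0,0,0,0,-0.02,0,0,0,0,0,-0.01,0,0,0,0,0,0,0,0,0]'
python3 -c "
from h import *
delta(.4747,.2144,.1165,3.9)"
```

```text
time: 11.95
eef_pos: [0.4738, 0.2136, 0.1228]
tcp_rot: [0.683, 0.73, -0.002, -0.001]
contact_force: [0.1, -0.1, -7.3]
opening: 0.527
finger_force: 64.9
time: 12.28
eef_pos: [0.4748, 0.2149, 0.1173]
tcp_rot: [0.683, 0.731, 0.0, 0.0]
contact_force: [0.3, -0.1, -7.0]
opening: 0.525
finger_force: 65.0
t12.28 pos [0.4748 0.2149 0.1173] h 3.9 | units [-0.001 -0.003 -0.005] rz 0.0 | q6 0.16 F [ 0.3 -0.1 -7. ] open 0.525 ff 65.0 tilt [0.0002 0.    ]
```

```bash
python3 -m handwheel '[-0.001,0.015,-0.003,0,0,0,-0.001,0.015,0,0,0,0,0,0,0,0,0,0,0,0,0,0,0,0]'
python3 -m handwheel '[-0.001,0.01,0,0,0,0,0,0,0,0,0,0,0,0,0,0,0,0]'
python3 -c "
from h import *
delta(.4744,.2194,.1165,3.9)"
```

```text
time: 12.62
eef_pos: [0.4745, 0.2196, 0.1169]
tcp_rot: [0.683, 0.731, 0.0, 0.0]
contact_force: [-0.4, 0.8, -6.4]
opening: 0.529
finger_force: 65.0
time: 12.87
eef_pos: [0.4743, 0.2209, 0.1168]
tcp_rot: [0.683, 0.731, 0.0, 0.0]
contact_force: [-0.0, 0.2, -7.0]
opening: 0.523
finger_force: 65.1
t12.87 pos [0.4743 0.2209 0.1168] h 3.89 | units [ 0.001 -0.01  -0.002] rz 0.0001 | q6 0.17 F [-0.   0.2 -7. ] open 0.523 ff 65.1 tilt [0.0001 0.0001]
```

```bash
python3 -m handwheel '[-0.001,0.01,0,0,0,0,0,0,0,0,0,0,0,0,0,0,0,0]'
python3 -m handwheel '[0,0.007,0,0,0,0,0,0,0,0,0,0,0,0,0,0,0,0]'
python3 -m handwheel '[0,0.007,0,0,0,0,0,0,0,0,0,0,0,0,0,0,0,0]'
```

```text
time: 13.12
eef_pos: [0.4744, 0.2213, 0.1168]
tcp_rot: [0.682, 0.731, -0.001, 0.001]
contact_force: [1.2, -5.8, -6.8]
opening: 0.523
finger_force: 65.2
time: 13.37
eef_pos: [0.4744, 0.2214, 0.1168]
tcp_rot: [0.682, 0.731, -0.002, 0.002]
contact_force: [-0.7, -8.1, -4.2]
opening: 0.525
finger_force: 65.3
time: 13.62
eef_pos: [0.4744, 0.2215, 0.1169]
tcp_rot: [0.682, 0.732, -0.003, 0.002]
contact_force: [-0.5, -11.6, -3.5]
opening: 0.53
finger_force: 65.4
```

```bash
python3 -m handwheel '[0,-0.007,-0.01,0,0,0,0,-0.003,-0.01,0,0,0,0,0,0,0,0,0,0,0,0,0,0,0]'
python3 -m handwheel '[0,0,0,0,0,0,0,0,0,0,0,0,0,0,0,0,0,0,0,0,0,0,0,0]' 0.9
python3 -m handwheel '[0,0,0.1,0,0,0,0,0,0.2,0,0,0,0,0,0.25,0,0,0,0,-0.1,0.1,0,0,0,0,-0.1,0.03,0,0,0]'
python3 -m handwheel '[0.1,-0.25,0,0,0,0,0.1,-0.25,0,0,0,0,0.1,-0.25,0,0,0,0,0.1,-0.25,0,0,0,0,0.1,-0.2,0,0,0,0]' 1
python3 - <<'E'
from h import *
im,d=imaging.read_camera('top'); im2,d2=imaging.read_camera('side')
cv2.imwrite('pics/t4.png',im)
for n,i,dd in(('top',im,d),('side',im2,d2)):
    print(n)
    P=cloud(n,dd)
    for z in((.04,.062),(.112,.132)):
      for b in boxes(n,i,dd,z):
        if 460<b[0][0][0]<900 and abs(b[0][0][1])<400 and 50<b[0][1][0]<90 and np.ptp(b[4])<30: print(b[:2])
    m=(P[...,2]>.066)*(P[...,2]<.09)*(abs(P[...,0]-.48)<.045)*(abs(P[...,1]-.13)<.125); q=P[m]; print('cradle',rect(q))
    m=(P[...,2]>.097)*(P[...,2]<.117)*(abs(P[...,0]-.48)<.045)*(abs(P[...,1]-.26)<.025); q=P[m]; print('stop',rect(q))
delta(.670,-.07,.043,-12)
E
```

```text
time: 13.95
eef_pos: [0.4746, 0.2214, 0.1165]
tcp_rot: [0.682, 0.731, -0.002, 0.001]
contact_force: [-5.6, -8.3, 8.3]
opening: 0.523
finger_force: 66.9
time: 14.28
eef_pos: [0.475, 0.2234, 0.1147]
tcp_rot: [0.683, 0.731, 0.001, 0.0]
contact_force: [0.7, 0.4, -0.6]
opening: 0.901
finger_force: 0.0
time: 14.7
eef_pos: [0.4766, 0.1938, 0.2209]
tcp_rot: [0.682, 0.731, 0.004, 0.003]
contact_force: [0.1, -0.1, -1.0]
opening: 0.9
finger_force: 0.0
time: 15.12
eef_pos: [0.55, 0.0106, 0.2162]
tcp_rot: [0.683, 0.73, 0.0, 0.001]
contact_force: [1.6, 0.3, -0.1]
opening: 1.002
finger_force: 0.0
top
((array([672.1, -70.7]), array([70.7, 47.4]), 78.1), np.float64(0.0523))
((array([ 670. , -202.9]), array([70.5, 48.5]), -84.1), np.float64(0.0513))
((array([ 554.5, -371.4]), array([71. , 47.1]), -77.1), np.float64(0.0521))
((array([ 794.3, -354.3]), array([52.6, 39.9]), 62.5), np.float64(0.118))
((array([473.5, 226.3]), array([82.5, 63.7]), -86.0), np.float64(0.1222))
cradle (array([475.1, 200.2]), array([113.1,  67.3]), -86.4)
stop (array([471.1, 253.3]), array([65.5, 30.1]), 4.4)
side
((array([ 793.4, -338.4]), array([66.5, 40.2]), 17.2), np.float64(0.0524))
((array([ 669.9, -202.7]), array([79. , 45.7]), -82.7), np.float64(0.0486))
((array([671.7, -68.5]), array([74.2, 50. ]), 77.4), np.float64(0.0489))
((array([474. , 223.5]), array([76.8, 46.4]), -86.3), np.float64(0.1198))
cradle (array([480.8, 131.7]), array([249.3,  66.7]), -85.9)
stop (array([472.6, 254.3]), array([65.9, 36.1]), 5.0)
t15.22 pos [0.5512 0.009  0.2163] h 3.58 | units [ 0.792 -0.527 -1.156] rz -0.1732 | q6 -0.23 F [-0.4 -0.4  0.4] open 0.997 ff 0.0 tilt [ 0.0024 -0.0011]
```

```bash
python3 -m handwheel '[0.2,-0.133,0,0,0,-0.043,0.2,-0.133,0,0,0,-0.043,0.2,-0.133,0,0,0,-0.043,0.2,-0.132,0,0,0,-0.043,0,0,-0.2,0,0,0]'
python3 -m handwheel '[0,0,-0.25,0,0,0,0,0,-0.25,0,0,0,0,0,-0.2,0,0,0,0,0,-0.1,0,0,0,0,0,0,0,0,0]' 
python3 -c "
from h import *
delta(.671,-.07,.043,-12)"
```

```text
time: 15.63
eef_pos: [0.6773, -0.0704, 0.1936]
tcp_rot: [0.776, 0.63, 0.005, 0.008]
contact_force: [0.2, -0.1, 2.2]
opening: 1.002
finger_force: 0.0
time: 16.05
eef_pos: [0.666, -0.065, 0.0605]
tcp_rot: [0.775, 0.632, -0.003, -0.004]
contact_force: [-0.7, 0.5, -0.7]
opening: 1.004
finger_force: 0.0
t16.05 pos [ 0.666  -0.065   0.0605] h -11.55 | units [ 0.033 -0.033 -0.117] rz -0.005 | q6 -0.05 F [-0.7  0.5 -0.7] open 1.004 ff 0.0 tilt [-0.009   0.0027]
```

```bash
python3 -m handwheel '[0.005,-0.01,-0.1,0,0,-0.004,0,0,-0.015,0,0,0,0,0,0,0,0,0,0,0,0,0,0,0]' 
python3 -c "
from h import *
delta(.671,-.07,.043,-12)"
python3 -m handwheel '[0,0,0,0,0,0,0,0,0,0,0,0,0,0,0,0,0,0,0,0,0,0,0,0,0,0,0,0,0,0]' 0 60
python3 -m handwheel '[0,0,0,0,0,0,0,0,0,0,0,0,0,0,0,0,0,0]'
python3 -m handwheel '[0,0,0.1,0,0,0,0,0,0.15,0,0,0,0,0,0.1,0,0,0,0,0,0,0,0,0,0,0,0,0,0,0]'
python3 -m handwheel '[0,0,0,0,0,0,0,0,0,0,0,0,0,0,0,0,0,0]'
python3 -c "
from h import *
delta(.4785,.13,.17,3.9)"
```

```text
time: 16.38
eef_pos: [0.6711, -0.0684, 0.0503]
tcp_rot: [0.777, 0.63, 0.001, 0.001]
contact_force: [-0.8, -0.1, -0.3]
opening: 0.995
finger_force: 0.0
t16.38 pos [ 0.6711 -0.0684  0.0503] h -11.95 | units [-0.    -0.01  -0.048] rz -0.0005 | q6 -0.04 F [-0.8 -0.1 -0.3] open 0.995 ff 0.0 tilt [ 0.0029 -0.0007]
time: 16.8
eef_pos: [0.671, -0.0685, 0.05]
tcp_rot: [0.777, 0.63, 0.001, 0.001]
contact_force: [0.6, 0.2, 3.9]
opening: 0.524
finger_force: 64.8
time: 17.05
eef_pos: [0.671, -0.0685, 0.05]
tcp_rot: [0.777, 0.63, 0.001, 0.001]
contact_force: [-0.9, -0.1, 5.1]
opening: 0.526
finger_force: 65.1
time: 17.47
eef_pos: [0.6704, -0.0684, 0.1022]
tcp_rot: [0.777, 0.63, 0.001, 0.001]
contact_force: [0.1, -0.6, -3.4]
opening: 0.521
finger_force: 64.3
time: 17.72
eef_pos: [0.6689, -0.068, 0.0992]
tcp_rot: [0.777, 0.63, -0.001, -0.001]
contact_force: [0.4, 0.6, -2.5]
opening: 0.527
finger_force: 64.2
t17.72 pos [ 0.6689 -0.068   0.0992] h -11.95 | units [-1.269  1.32   0.472] rz 0.1762 | q6 -0.04 F [ 0.4  0.6 -2.5] open 0.527 ff 64.2 tilt [-0.003   0.0008]
```

```bash
python3 -m handwheel '[0,0.232,0.02,0,0,0.0133,0,0.232,0.02,0,0,0.0133,0,0.232,0,0,0,0.0133,0,0.232,0,0,0,0.0133,0,0.232,0,0,0,0.0133]'
python3 -m handwheel '[0,0.232,0,0,0,0.0133,0,0.232,0,0,0,0.0133,0,0,0,0,0,0,0,0,0,0,0,0]'
python3 -c "
from h import *
delta(.669,.176,.054,-3.6)"
```

```text
time: 18.13
eef_pos: [0.6693, 0.1072, 0.106]
tcp_rot: [0.743, 0.67, -0.001, -0.001]
contact_force: [0.6, -0.6, -2.6]
opening: 0.528
finger_force: 64.2
time: 18.47
eef_pos: [0.669, 0.1774, 0.1058]
tcp_rot: [0.728, 0.686, -0.001, -0.0]
contact_force: [0.1, -1.6, -2.5]
opening: 0.524
finger_force: 64.2
t18.47 pos [0.669  0.1774 0.1058] h -3.37 | units [-0.    -0.009 -0.345] rz -0.0025 | q6 0.17 F [ 0.1 -1.6 -2.5] open 0.524 ff 64.2 tilt [-0.0017 -0.0004]
```

```bash
python3 -m handwheel '[0,-0.009,-0.1,0,0,0,0,0,-0.1,0,0,0,0,0,-0.08,0,0,0,0,0,-0.04,0,0,0,0,0,-0.02,0,0,0]'
python3 -m handwheel '[0,0,-0.01,0,0,0,0,0,-0.01,0,0,0,0,0,0,0,0,0]'
python3 -m handwheel '[0,0,0,0,0,0,0,0,0,0,0,0,0,0,0,0,0,0,0,0,0,0,0,0]' 0.75
python3 -m handwheel '[0,0,0.1,0,0,0,0,0,0.2,0,0,0,0,0,0.25,0,0,0,0,-0.1,0.25,0,0,0,0,-0.25,0.1,0,0,0]'
python3 -m handwheel '[0,-0.25,0,0,0,0.018,0,-0.25,0,0,0,0.018,0,-0.25,0,0,0,0.018,0,-0.25,0,0,0,0.018,0,-0.25,0,0,0,0.018]' 1
python3 -m handwheel '[0,-0.25,0,0,0,0.018,0,-0.25,0,0,0,0.01,0,-0.25,0,0,0,0,0,-0.13,0,0,0,0,0,0,0,0,0,0]'
python3 - <<'E'
from h import *
im,d=imaging.read_camera('top'); im2,d2=imaging.read_camera('side')
cv2.imwrite('pics/t5.png',np.hstack([im[180:320,140:450],im2[190:330,210:420]]))
for n,i,dd in(('top',im,d),('side',im2,d2)):
    print(n)
    P=cloud(n,dd)
    for z in((.04,.065),(.112,.132)):
      for b in boxes(n,i,dd,z):
        if 460<b[0][0][0]<900 and abs(b[0][0][1])<400 and 50<b[0][1][0]<90 and np.ptp(b[4])<30: print(b[:2])
delta(.670,-.203,.05,7)
E
```

```text
time: 18.88
eef_pos: [0.6689, 0.1726, 0.0541]
tcp_rot: [0.729, 0.684, -0.002, -0.001]
contact_force: [-4.2, -2.6, 8.1]
opening: 0.525
finger_force: 65.4
time: 19.13
eef_pos: [0.6705, 0.1734, 0.054]
tcp_rot: [0.729, 0.685, 0.0, 0.0]
contact_force: [-2.4, -1.5, 3.3]
opening: 0.519
finger_force: 64.6
time: 19.47
eef_pos: [0.67, 0.1741, 0.0529]
tcp_rot: [0.729, 0.685, 0.0, 0.0]
contact_force: [0.3, -0.4, -0.3]
opening: 0.75
finger_force: 0.0
time: 19.88
eef_pos: [0.6725, 0.125, 0.1965]
tcp_rot: [0.727, 0.687, 0.005, 0.003]
contact_force: [0.7, -1.2, 1.3]
opening: 0.75
finger_force: 0.0
time: 20.3
eef_pos: [0.6699, -0.0676, 0.1896]
tcp_rot: [0.678, 0.735, 0.0, 0.001]
contact_force: [0.1, 1.2, 0.2]
opening: 0.999
finger_force: 0.0
time: 20.72
eef_pos: [0.6697, -0.203, 0.1894]
tcp_rot: [0.664, 0.748, -0.0, 0.001]
contact_force: [0.4, 0.5, -0.6]
opening: 1.003
finger_force: 0.0
top
((array([669., 172.]), array([72. , 48.6]), 86.4), np.float64(0.056))
((array([ 554.9, -371.9]), array([72.1, 46.4]), -75.6), np.float64(0.0519))
((array([471.8, 225.4]), array([82. , 63.2]), -88.8), np.float64(0.122))
side
((array([ 796.1, -339.6]), array([67.1, 45.3]), 11.5), np.float64(0.0524))
((array([ 555.5, -371.1]), array([82.4, 45.3]), -75.9), np.float64(0.0482))
((array([ 669.5, -200.8]), array([79.5, 45.6]), -81.5), np.float64(0.0487))
((array([668.9, 173.5]), array([74.3, 48.4]), 86.7), np.float64(0.0531))
((array([474., 222.]), array([76.8, 46. ]), -85.7), np.float64(0.1198))
t20.82 pos [ 0.6699 -0.1987  0.1889] h 6.95 | units [ 0.001 -0.029 -0.926] rz 0.0006 | q6 -0.55 F [-0.2  0.1 -0.5] open 1.002 ff 0.0 tilt [0.001  0.0002]
```

View pics/t5.png

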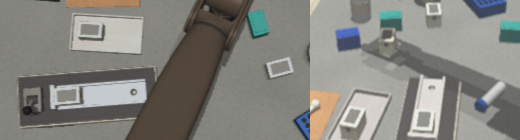

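The empty box stands in the tray at about (90,32) in the crop, and the full one sits at the stop at about (68,96). Next is box C, directly below the gripper.

```bash
python3 -m handwheel '[0,-0.015,-0.25,0,0,0,0,0,-0.25,0,0,0,0,0,-0.25,0,0,0,0,0,-0.12,0,0,0,0,0,-0.056,0,0,0]' 
python3 -m handwheel '[0,0,0,0,0,0,0,0,0,0,0,0,0,0,0,0,0,0]'
python3 -c "
from h import *
delta(.670,-.2025,.05,7)"
python3 -m handwheel '[0,0,0,0,0,0,0,0,0,0,0,0,0,0,0,0,0,0,0,0,0,0,0,0,0,0,0,0,0,0]' 0 60
python3 -m handwheel '[0,0,0,0,0,0,0,0,0,0,0,0,0,0,0,0,0,0]'
python3 -m handwheel '[0,0,0.1,0,0,0,0,0,0.15,0,0,0,0,0,0.15,0,0,0,0,0,0,0,0,0,0,0,0,0,0,0]'
python3 -m handwheel '[0,0,0,0,0,0,0,0,0,0,0,0,0,0,0,0,0,0]'
python3 -c "
from h import *
delta(.480,.135,.17,3.9)
delta(.663,.080,.1,-3.6)"
```

```text
time: 21.23
eef_pos: [0.6674, -0.197, 0.0444]
tcp_rot: [0.662, 0.75, -0.001, -0.004]
contact_force: [-0.3, -0.2, -0.5]
opening: 0.999
finger_force: 0.0
time: 21.48
eef_pos: [0.6718, -0.2003, 0.0521]
tcp_rot: [0.662, 0.75, 0.001, 0.002]
contact_force: [0.5, 0.1, 0.0]
opening: 1.002
finger_force: 0.0
t21.48 pos [ 0.6718 -0.2003  0.0521] h 7.1 | units [-0.012 -0.014 -0.014] rz -0.0011 | q6 -0.56 F [0.5 0.1 0. ] open 1.002 ff 0.0 tilt [ 0.0044 -0.002 ]
time: 21.9
eef_pos: [0.6709, -0.2007, 0.0506]
tcp_rot: [0.662, 0.749, 0.0, 0.001]
contact_force: [0.6, 0.1, 4.0]
opening: 0.526
finger_force: 64.9
time: 22.15
eef_pos: [0.6709, -0.2007, 0.0506]
tcp_rot: [0.662, 0.749, 0.0, 0.001]
contact_force: [-0.3, -0.4, 5.4]
opening: 0.522
finger_force: 65.0
time: 22.57
eef_pos: [0.6704, -0.2005, 0.1103]
tcp_rot: [0.662, 0.749, 0.0, 0.001]
contact_force: [-0.0, -0.6, -2.4]
opening: 0.525
finger_force: 64.4
time: 22.82
eef_pos: [0.6686, -0.1997, 0.1065]
tcp_rot: [0.662, 0.749, -0.001, -0.002]
contact_force: [0.1, -0.4, -1.9]
opening: 0.52
finger_force: 64.3
t22.82 pos [ 0.6686 -0.1997  0.1065] h 7.04 | units [-1.257  2.231  0.423] rz -0.0349 | q6 -0.56 F [ 0.1 -0.4 -1.9] open 0.52 ff 64.3 tilt [-0.0039  0.0018]
t22.82 pos [ 0.6686 -0.1997  0.1065] h 7.04 | units [-0.037  1.864 -0.043] rz -0.1183 | q6 -0.56 F [ 0.1 -0.4 -1.9] open 0.52 ff 64.3 tilt [-0.0039  0.0018]
```

```bash
python3 -m handwheel '[-0.005,0.233,0,0,0,-0.0148,-0.005,0.233,0,0,0,-0.0148,-0.005,0.233,0,0,0,-0.0148,-0.005,0.233,0,0,0,-0.0148,-0.005,0.233,0,0,0,-0.0148]'
python3 -m handwheel '[-0.005,0.233,0,0,0,-0.0148,-0.005,0.233,0,0,0,-0.0148,-0.005,0.2,0,0,0,-0.0148,0,0,0,0,0,0,0,0,0,0,0,0]'
python3 -c "
from h import *
delta(.664,.080,.055,-3.6)"
```

```text
time: 23.23
eef_pos: [0.6652, -0.024, 0.1076]
tcp_rot: [0.705, 0.709, -0.001, -0.001]
contact_force: [-0.1, 0.2, -2.0]
opening: 0.525
finger_force: 64.3
time: 23.65
eef_pos: [0.663, 0.0763, 0.1077]
tcp_rot: [0.728, 0.686, -0.001, -0.001]
contact_force: [-0.7, -1.0, -1.0]
opening: 0.521
finger_force: 64.3
t23.65 pos [0.663  0.0763 0.1077] h -3.41 | units [ 0.007  0.025 -0.351] rz -0.0022 | q6 0.02 F [-0.7 -1.  -1. ] open 0.521 ff 64.3 tilt [-0.0022 -0.0002]
```

Then on to box D at (555,-371), heading 13.5.

```bash
python3 -m handwheel '[0,0.02,-0.1,0,0,0,0,0,-0.1,0,0,0,0,0,-0.08,0,0,0,0,0,-0.04,0,0,0,0,0,-0.02,0,0,0]'
python3 -m handwheel '[0,0,-0.01,0,0,0,0,0,-0.005,0,0,0,0,0,0,0,0,0]'
python3 -m handwheel '[0,0,0,0,0,0,0,0,0,0,0,0,0,0,0,0,0,0,0,0,0,0,0,0]' 0.75
python3 -m handwheel '[0,0,0.1,0,0,0,0,0,0.2,0,0,0,0,0,0.25,0,0,0,0,-0.1,0.25,0,0,0,0,-0.25,0.1,0,0,0]'
python3 -m handwheel '[-0.06,-0.25,0,0,0,0.018,-0.06,-0.25,0,0,0,0.018,-0.06,-0.25,0,0,0,0.018,-0.06,-0.25,0,0,0,0.018,-0.06,-0.25,0,0,0,0.018]' 1
python3 -m handwheel '[-0.06,-0.25,0,0,0,0.018,-0.06,-0.25,0,0,0,0.018,-0.06,-0.25,0,0,0,0.018,-0.06,-0.25,0,0,0,0.018,-0.06,-0.25,0,0,0,0.018]'
python3 - <<'E'
from h import *
im,d=imaging.read_camera('top'); im2,d2=imaging.read_camera('side')
cv2.imwrite('pics/t6.png',np.hstack([im[180:320,140:450],im2[190:330,210:420]]))
for n,i,dd in(('top',im,d),('side',im2,d2)):
    print(n)
    P=cloud(n,dd)
    for z in((.04,.065),(.112,.132)):
      for b in boxes(n,i,dd,z):
        if 460<b[0][0][0]<900 and abs(b[0][0][1])<400 and 50<b[0][1][0]<90 and np.ptp(b[4])<30: print(b[:2])
delta(.555,-.3715,.05,13.5)
E
```

```text
time: 24.07
eef_pos: [0.662, 0.0764, 0.0548]
tcp_rot: [0.729, 0.684, -0.002, -0.002]
contact_force: [-3.8, -0.1, 4.4]
opening: 0.521
finger_force: 65.2
time: 24.32
eef_pos: [0.6644, 0.0771, 0.0562]
tcp_rot: [0.729, 0.684, 0.0, 0.0]
contact_force: [0.7, -0.4, -2.9]
opening: 0.524
finger_force: 64.2
time: 24.65
eef_pos: [0.6645, 0.0774, 0.0568]
tcp_rot: [0.729, 0.685, 0.001, 0.001]
contact_force: [-0.7, 0.2, 0.3]
opening: 0.754
finger_force: 0.0
time: 25.07
eef_pos: [0.6667, 0.028, 0.1994]
tcp_rot: [0.727, 0.686, 0.004, 0.004]
contact_force: [1.2, -1.0, 1.1]
opening: 0.752
finger_force: 0.0
time: 25.48
eef_pos: [0.6185, -0.1642, 0.1927]
tcp_rot: [0.678, 0.735, 0.0, 0.001]
contact_force: [-0.2, -1.3, 0.3]
opening: 0.996
finger_force: 0.0
time: 25.9
eef_pos: [0.5734, -0.352, 0.1926]
tcp_rot: [0.625, 0.781, -0.0, 0.001]
contact_force: [1.0, 0.2, 1.4]
opening: 0.999
finger_force: 0.0
top
((array([668.6, 171.7]), array([71.7, 48.4]), 85.8), np.float64(0.056))
((array([662.7,  74.2]), array([70.5, 47.8]), 87.7), np.float64(0.056))
((array([ 791.9, -355.9]), array([52.6, 39.6]), 64.0), np.float64(0.118))
((array([469.2, 225.9]), array([83.3, 52.9]), -84.5), np.float64(0.1217))
side
((array([ 791.3, -337.2]), array([66.6, 44.6]), 21.6), np.float64(0.0516))
((array([ 555.4, -371.1]), array([77.5, 46.1]), -79.7), np.float64(0.0482))
((array([661.8,  75. ]), array([76.9, 49.4]), 87.1), np.float64(0.0525))
((array([669.8, 173.6]), array([77.2, 48.5]), 85.9), np.float64(0.0531))
((array([474.1, 223.6]), array([77.6, 46.4]), -86.1), np.float64(0.1197))
t26.00 pos [ 0.5723 -0.3558  0.1927] h 12.27 | units [-0.116 -0.104 -0.951] rz 0.0137 | q6 -0.92 F [-0.3  0.8  0.1] open 1.002 ff 0.0 tilt [ 0.0014 -0.0035]
```

```bash
python3 -m handwheel '[-0.116,-0.1,-0.1,0,0,0.0137,0,0,-0.25,0,0,0,0,0,-0.25,0,0,0,0,0,-0.2,0,0,0,0,0,-0.1,0,0,0]' 
python3 -m handwheel '[0,0,-0.05,0,0,0,0,0,0,0,0,0,0,0,0,0,0,0]'
python3 -c "
from h import *
delta(.555,-.3715,.05,13.5)"
python3 -m handwheel '[0,0,0,0,0,0,0,0,0,0,0,0,0,0,0,0,0,0,0,0,0,0,0,0,0,0,0,0,0,0]' 0 60
python3 -m handwheel '[0,0,0,0,0,0,0,0,0,0,0,0,0,0,0,0,0,0]'
python3 -m handwheel '[0,0,0.1,0,0,0,0,0,0.15,0,0,0,0,0,0.15,0,0,0,0,0,0,0,0,0,0,0,0,0,0,0]'
python3 -m handwheel '[0,0,0,0,0,0,0,0,0,0,0,0,0,0,0,0,0,0]'
python3 -c "
from h import *
delta(.480,.135,.175,3.9)"
```

```text
time: 26.42
eef_pos: [0.5547, -0.3628, 0.052]
tcp_rot: [0.617, 0.787, 0.0, -0.003]
contact_force: [-0.7, 0.0, -1.2]
opening: 0.998
finger_force: 0.0
time: 26.67
eef_pos: [0.5577, -0.3656, 0.0502]
tcp_rot: [0.617, 0.787, -0.0, 0.001]
contact_force: [0.8, 0.3, 0.8]
opening: 1.002
finger_force: 0.0
t26.67 pos [ 0.5577 -0.3656  0.0502] h 13.85 | units [-0.018 -0.039 -0.002] rz -0.0039 | q6 -0.97 F [0.8 0.3 0.8] open 1.002 ff 0.0 tilt [ 0.0021 -0.0018]
time: 27.08
eef_pos: [0.5569, -0.366, 0.0504]
tcp_rot: [0.617, 0.787, -0.0, 0.001]
contact_force: [-2.7, 0.1, 6.8]
opening: 0.521
finger_force: 65.3
time: 27.33
eef_pos: [0.557, -0.366, 0.0504]
tcp_rot: [0.617, 0.787, -0.0, 0.001]
contact_force: [-2.0, 0.1, 5.3]
opening: 0.525
finger_force: 65.3
time: 27.75
eef_pos: [0.5569, -0.3652, 0.1091]
tcp_rot: [0.617, 0.787, 0.0, 0.001]
contact_force: [0.1, 0.4, -6.8]
opening: 0.525
finger_force: 64.1
time: 28.0
eef_pos: [0.5553, -0.364, 0.1056]
tcp_rot: [0.617, 0.787, 0.0, -0.002]
contact_force: [-0.4, 0.6, -6.7]
opening: 0.524
finger_force: 64.1
t28.00 pos [ 0.5553 -0.364   0.1056] h 13.82 | units [-0.502  3.327  0.463] rz -0.1102 | q6 -0.97 F [-0.4  0.6 -6.7] open 0.524 ff 64.1 tilt [-0.0033  0.0032]
```

```bash
python3 -m handwheel '[-0.034,0.225,0.12,0,0,-0.0074,-0.034,0.225,0.12,0,0,-0.0074,-0.034,0.225,0.12,0,0,-0.0074,-0.034,0.225,0.1,0,0,-0.0074,-0.034,0.225,0,0,0,-0.0074]'
python3 -m handwheel '[-0.034,0.225,0,0,0,-0.0074,-0.034,0.225,0,0,0,-0.0074,-0.034,0.225,0,0,0,-0.0074,-0.034,0.225,0,0,0,-0.0074,-0.034,0.225,0,0,0,-0.0074]'
python3 -m handwheel '[-0.034,0.225,0,0,0,-0.0074,-0.034,0.225,0,0,0,-0.0074,-0.034,0.225,0,0,0,-0.0074,-0.034,0.225,0,0,0,-0.0074,-0.034,0.15,0,0,0,-0.0074]'
python3 -m handwheel '[0,0,0,0,0,0,0,0,0,0,0,0,0,0,0,0,0,0]'
python3 - <<'E'
from h import *
delta(.4795,.143,.1204,3.9)
im2,d2=imaging.read_camera('side'); P=cloud('side',d2)
cv2.imwrite('pics/t7.png',cv2.resize(im2[200:400,240:440],(600,600),interpolation=2))
for z in((.112,.13),(.165,.19)):
    for b in boxes('side',im2,d2,z): 
        if abs(b[0][0][0]-475)<60 and abs(b[0][0][1]-150)<150: print(b[:3])
E
```

```text
time: 28.42
eef_pos: [0.5322, -0.1959, 0.1804]
tcp_rot: [0.64, 0.768, 0.001, 0.003]
contact_force: [2.0, -1.1, -6.0]
opening: 0.526
finger_force: 64.3
time: 28.83
eef_pos: [0.5044, -0.0259, 0.1763]
tcp_rot: [0.662, 0.75, -0.0, -0.001]
contact_force: [1.4, -0.1, -6.7]
opening: 0.519
finger_force: 64.2
time: 29.25
eef_pos: [0.4787, 0.1326, 0.1765]
tcp_rot: [0.683, 0.731, 0.0, -0.001]
contact_force: [-0.2, 0.2, -6.5]
opening: 0.526
finger_force: 64.1
time: 29.5
eef_pos: [0.4797, 0.1296, 0.1767]
tcp_rot: [0.683, 0.731, -0.001, -0.0]
contact_force: [0.4, -0.5, -5.9]
opening: 0.522
finger_force: 64.1
t29.50 pos [0.4797 0.1296 0.1767] h 3.86 | units [-0.001  0.089 -0.375] rz 0.0004 | q6 -0.01 F [ 0.4 -0.5 -5.9] open 0.522 ff 64.1 tilt [-0.0009 -0.0006]
((array([474.1, 225.5]), array([86.1, 46.7]), -85.9), np.float64(0.1197), np.int32(454))
((array([479.2, 125.2]), array([74.3, 72.2]), -88.9), np.float64(0.1757), np.int32(472))
```

View pics/t7.png

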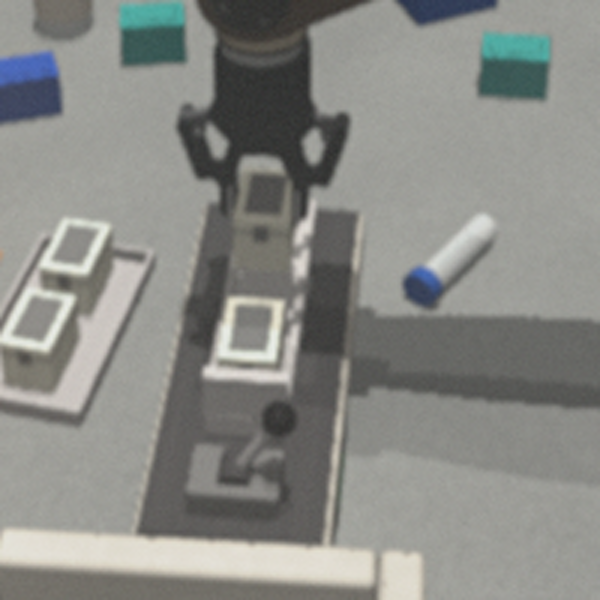

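The side view shows the held box aligned over the cradle, the first box against the stop, both empty boxes in the tray, and the lever off. Lowering it now.

```bash
python3 -m handwheel '[-0.002,0.08,-0.1,0,0,0,0,0,-0.1,0,0,0,0,0,-0.1,0,0,0,0,0,-0.04,0,0,0,0,0,0,0,0,0]'
python3 -m handwheel '[0,0,-0.02,0,0,0,0,0,0,0,0,0,0,0,0,0,0,0]'
python3 -c "
from h import *
delta(.4785,.156,.1204,3.9)"
```

```text
time: 29.97
eef_pos: [0.4785, 0.1408, 0.1242]
tcp_rot: [0.684, 0.73, -0.002, -0.002]
contact_force: [0.1, 0.2, -6.9]
opening: 0.525
finger_force: 63.9
time: 30.22
eef_pos: [0.4805, 0.1417, 0.1242]
tcp_rot: [0.683, 0.73, 0.001, 0.001]
contact_force: [1.0, 0.4, -7.2]
opening: 0.529
finger_force: 64.1
t30.22 pos [0.4805 0.1417 0.1242] h 3.8 | units [-0.013  0.096 -0.026] rz 0.0011 | q6 0.02 F [ 1.   0.4 -7.2] open 0.529 ff 64.1 tilt [0.0017 0.0001]
```

```bash
python3 -m handwheel '[-0.005,0.03,-0.01,0,0,0,-0.002,0.03,-0.008,0,0,0,0,0,0,0,0,0,0,0,0,0,0,0]'
python3 -m handwheel '[-0.001,0.02,0,0,0,0,0,0,0,0,0,0,0,0,0,0,0,0]'
python3 -m handwheel '[-0.001,0.01,0,0,0,0,0,0,0,0,0,0,0,0,0,0,0,0]'
python3 -m handwheel '[0,0.01,0,0,0,0,0,0,0,0,0,0,0,0,0,0,0,0]'
python3 -c "
from h import *
delta(.4785,.156,.1204,3.9)"
```

```text
time: 30.55
eef_pos: [0.4786, 0.1514, 0.1207]
tcp_rot: [0.683, 0.731, 0.0, 0.0]
contact_force: [0.2, 0.2, -6.1]
opening: 0.524
finger_force: 64.1
time: 30.8
eef_pos: [0.4785, 0.1541, 0.1207]
tcp_rot: [0.683, 0.73, 0.0, 0.0]
contact_force: [0.2, 0.6, -6.7]
opening: 0.525
finger_force: 64.1
time: 31.05
eef_pos: [0.4784, 0.1554, 0.1206]
tcp_rot: [0.683, 0.73, -0.0, 0.0]
contact_force: [0.2, -0.6, -5.9]
opening: 0.521
finger_force: 64.1
time: 31.3
eef_pos: [0.4784, 0.1569, 0.1206]
tcp_rot: [0.683, 0.73, -0.0, 0.0]
contact_force: [-0.3, 0.4, -7.0]
opening: 0.526
finger_force: 64.1
t31.30 pos [0.4784 0.1569 0.1206] h 3.84 | units [ 0.001 -0.006 -0.002] rz 0.0007 | q6 0.05 F [-0.3  0.4 -7. ] open 0.526 ff 64.1 tilt [ 0. -0.]
```

```bash
python3 -m handwheel '[-0.001,0.01,0,0,0,0,0,0,0,0,0,0,0,0,0,0,0,0]'
python3 -m handwheel '[0,0.01,0,0,0,0,0,0,0,0,0,0,0,0,0,0,0,0]'
python3 -m handwheel '[-0.001,0.01,0,0,0,0,0,0,0,0,0,0,0,0,0,0,0,0]'
```

```text
time: 31.55
eef_pos: [0.4783, 0.1576, 0.1207]
tcp_rot: [0.683, 0.731, -0.001, 0.001]
contact_force: [-0.7, -5.3, -6.6]
opening: 0.523
finger_force: 64.0
time: 31.8
eef_pos: [0.4784, 0.1578, 0.1207]
tcp_rot: [0.682, 0.731, -0.002, 0.002]
contact_force: [-0.7, -9.9, -5.5]
opening: 0.523
finger_force: 64.2
time: 32.05
eef_pos: [0.4784, 0.1579, 0.1208]
tcp_rot: [0.682, 0.732, -0.003, 0.003]
contact_force: [-0.7, -16.0, -4.0]
opening: 0.523
finger_force: 64.2
```

```bash
python3 -m handwheel '[0,-0.012,-0.01,0,0,0,0,-0.006,-0.008,0,0,0,0,0,0,0,0,0,0,0,0,0,0,0]'
python3 -m handwheel '[0,0,0,0,0,0,0,0,0,0,0,0,0,0,0,0,0,0,0,0,0,0,0,0]' 0.9
python3 -m handwheel '[0,0,0.1,0,0,0,0,0,0.2,0,0,0,0,0,0.25,0,0,0,0,-0.1,0.2,0,0,0,0,-0.25,0,0,0,0]'
python3 -m handwheel '[0.05,-0.25,0,0,0,0,0.05,-0.25,0,0,0,0,0.05,-0.25,0,0,0,0,0.05,-0.25,0,0,0,0,0.05,-0.25,0,0,0,0]' 0
python3 -m handwheel '[0,-0.1,0,0,0,0,0,0,0,0,0,0,0,0,0,0,0,0]'
python3 - <<'E'
from h import *
im,d=imaging.read_camera('top'); im2,d2=imaging.read_camera('side')
cv2.imwrite('pics/t8.png',np.hstack([cv2.resize(im[180:320,140:310],(480,395),interpolation=2),cv2.resize(im2[240:380,230:340],(310,395),interpolation=2)]))
for n,i,dd in(('top',im,d),('side',im2,d2)):
    print(n)
    P=cloud(n,dd)
    for z in((.04,.065),(.115,.132)):
      for b in boxes(n,i,dd,z):
        if 440<b[0][0][0]<900 and abs(b[0][0][1])<400 and 40<b[0][1][0]<190 and np.ptp(b[4])<30: print(b[:3])
    # lever
    m=(P[...,2]>.075)*(P[...,2]<.16)*(abs(P[...,0]-.46)<.09)*(abs(P[...,1]-.335)<.05); q=P[m]
    g=i[m].max(1)<60; print('lever',len(q),g.sum(),q[g].mean(0),q[g].max(0),q[g].min(0)); print('all',q[:,2].max(), rect(q))
delta(.42,.325,.2,3.9)
E
```

```text
time: 32.38
eef_pos: [0.4785, 0.1577, 0.1204]
tcp_rot: [0.683, 0.731, -0.001, 0.001]
contact_force: [-6.1, -6.5, 6.2]
opening: 0.526
finger_force: 65.6
time: 32.72
eef_pos: [0.4789, 0.1592, 0.1188]
tcp_rot: [0.683, 0.73, 0.001, 0.0]
contact_force: [0.4, -0.2, 0.1]
opening: 0.901
finger_force: 0.0
time: 33.13
eef_pos: [0.482, 0.1085, 0.2388]
tcp_rot: [0.681, 0.732, 0.006, 0.005]
contact_force: [1.6, -0.8, 0.5]
opening: 0.896
finger_force: 0.0
time: 33.55
eef_pos: [0.516, -0.0829, 0.2309]
tcp_rot: [0.683, 0.73, 0.001, 0.001]
contact_force: [0.4, 1.1, -0.4]
opening: 0.188
finger_force: 0.0
time: 33.8
eef_pos: [0.5157, -0.0967, 0.2304]
tcp_rot: [0.684, 0.73, 0.0, -0.0]
contact_force: [-0.5, 0.4, -0.3]
opening: 0.0
finger_force: 0.0
top
((array([668.5, 171.3]), array([72.3, 48.3]), 86.5), np.float64(0.0565), np.int32(407))
((array([662.9,  74.5]), array([71.7, 47.8]), 86.7), np.float64(0.0559), np.int32(402))
((array([ 792.2, -348.5]), array([44.2, 25.7]), 42.3), np.float64(0.1203), np.int32(83))
((array([475.5, 191.2]), array([151.8,  47.5]), -86.5), np.float64(0.1228), np.int32(868))
le
[... 198 characters left out ...]
rray([ 791.4, -336.7]), array([66.4, 39.5]), 21.0), np.float64(0.0522), np.int32(127))
((array([662.5,  75.7]), array([75.9, 48.7]), 89.1), np.float64(0.0529), np.int32(377))
((array([669.1, 173.1]), array([76.3, 48.8]), 85.9), np.float64(0.0528), np.int32(435))
((array([476.4, 186.8]), array([143.6,  46.4]), -86.0), np.float64(0.1199), np.int32(775))
lever 301 14 [0.43280871 0.33524831 0.13576676] [0.44058284 0.33877705 0.14372966] [0.42515959 0.33116125 0.12582565]
all 0.1470846637307682 (array([459.7, 332.4]), array([75.9, 46. ]), 0.5)
t33.90 pos [ 0.5155 -0.0953  0.2303] h 3.87 | units [-0.637  2.802 -0.202] rz 0.0003 | q6 -0.44 F [ 0.5 -0.3 -0.9] open 0.002 ff 0.0 tilt [-0.      0.0008]
```

View pics/t8.png

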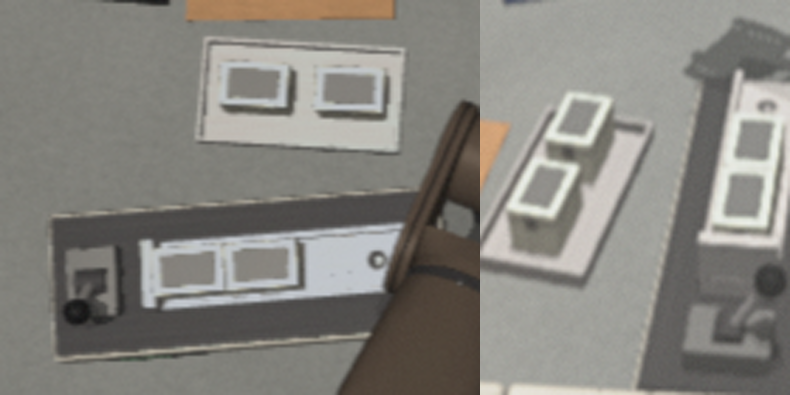

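Both full boxes stand in a closed row, the second about (262,265) in the crop, with no visible gap. Both empty boxes are upright in the tray and the lever is still off, its knob at (77,312). Now the lever.

```bash
python3 -m handwheel '[-0.03,0.23,0,0,0,0,-0.04,0.23,0,0,0,0,-0.05,0.23,0,0,0,0,-0.06,0.23,0,0,0,0,-0.08,0.23,0,0,0,0]'
python3 -m handwheel '[-0.09,0.23,0,0,0,0,-0.09,0.23,0,0,0,0,-0.09,0.23,0,0,0,0,-0.09,0.23,0,0,0,0,-0.09,0.23,0,0,0,0]'
python3 -m handwheel '[-0.08,0.23,0,0,0,0,-0.08,0.23,0,0,0,0,0,0,0,0,0,0,0,0,0,0,0,0]'
python3 -c "
from h import *
delta(.385,.321,.145,3.9)"
```

```text
time: 34.32
eef_pos: [0.4757, 0.0791, 0.2306]
tcp_rot: [0.682, 0.731, 0.0, 0.0]
contact_force: [1.4, 0.6, -0.7]
opening: 0.001
finger_force: 0.0
time: 34.73
eef_pos: [0.4069, 0.2515, 0.2307]
tcp_rot: [0.682, 0.731, 0.0, 0.0]
contact_force: [1.2, -0.7, 0.5]
opening: -0.001
finger_force: 0.0
time: 35.07
eef_pos: [0.3829, 0.3201, 0.2304]
tcp_rot: [0.681, 0.733, 0.0, -0.0]
contact_force: [-0.2, -0.7, -0.7]
opening: 0.003
finger_force: 0.0
t35.07 pos [0.3829 0.3201 0.2304] h 4.2 | units [ 0.014  0.006 -0.57 ] rz -0.0033 | q6 0.42 F [-0.2 -0.7 -0.7] open 0.003 ff 0.0 tilt [-0.0001  0.0001]
```

```bash
python3 -m handwheel '[0,0,-0.2,0,0,0,0,0,-0.2,0,0,0,0,0,-0.12,0,0,0,0,0,-0.05,0,0,0,0,0,0,0,0,0]'
python3 -m handwheel '[0.08,0.005,0,0,0,0,0.08,0.005,0,0,0,0,0.08,0.005,0,0,0,0,0.08,0.005,0,0,0,0,0,0,0,0,0,0]'
python3 -m handwheel '[0.06,0.004,0,0,0,0,0.06,0.004,0,0,0,0,0,0,0,0,0,0]'
python3 -c "
from h import *
delta(.385,.321,.145,3.9)"
```

```text
time: 35.48
eef_pos: [0.3837, 0.3165, 0.1428]
tcp_rot: [0.683, 0.73, -0.002, -0.001]
contact_force: [-0.3, 0.5, -0.2]
opening: 0.003
finger_force: 0.0
time: 35.9
eef_pos: [0.4376, 0.3216, 0.1484]
tcp_rot: [0.684, 0.73, 0.003, 0.002]
contact_force: [0.5, 0.1, 0.1]
opening: 0.0
finger_force: 0.0
time: 36.15
eef_pos: [0.4529, 0.3218, 0.1452]
tcp_rot: [0.683, 0.73, 0.001, 0.0]
contact_force: [-0.5, 0.5, 0.0]
opening: 0.002
finger_force: 0.0
t36.15 pos [0.4529 0.3218 0.1452] h 3.79 | units [-0.453 -0.006 -0.001] rz 0.0013 | q6 0.37 F [-0.5  0.5  0. ] open 0.002 ff 0.0 tilt [0.0016 0.0003]
```

```bash
python3 -m handwheel '[0.05,0.003,0,0,0,0,0.05,0.003,0,0,0,0,0.05,0.003,0,0,0,0,0,0,0,0,0,0]'
python3 -m handwheel '[0.04,0.003,0,0,0,0,0,0,0,0,0,0]'
python3 -m handwheel '[0.04,0.003,0,0,0,0,0,0,0,0,0,0]'
python3 - <<'E'
from h import *
delta(.385,.321,.145,3.9)
im2,d2=imaging.read_camera('side')
cv2.imwrite('pics/t9.png',cv2.resize(im2[270:400,240:400],(640,520),interpolation=2))
E
```

```text
time: 36.48
eef_pos: [0.475, 0.3232, 0.1448]
tcp_rot: [0.683, 0.73, 0.0, 0.0]
contact_force: [0.3, -0.2, -0.4]
opening: -0.004
finger_force: 0.0
time: 36.65
eef_pos: [0.4767, 0.3234, 0.1443]
tcp_rot: [0.683, 0.73, -0.004, -0.003]
contact_force: [-10.0, -0.4, 5.7]
opening: 0.0
finger_force: 5.5
time: 36.82
eef_pos: [0.4777, 0.3236, 0.1441]
tcp_rot: [0.683, 0.73, -0.011, -0.007]
contact_force: [-24.8, -3.5, 14.6]
opening: 0.002
finger_force: 13.7
t36.82 pos [0.4777 0.3236 0.1441] h 3.82 | units [-0.618 -0.017  0.006] rz 0.0009 | q6 0.35 F [-24.8  -3.5  14.6] open 0.002 ff 13.7 tilt [-0.0254 -0.0054]
```

View pics/t9.png

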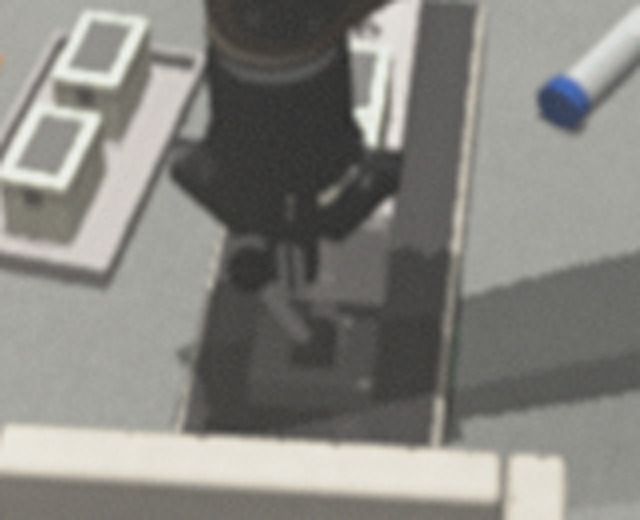

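The lever now leans over to +x, with its knob at (250,268), and it is against its stop, as the 25 N reaction shows. I back off, rise, clear the view and check.

```bash
python3 -m handwheel '[-0.1,-0.006,0,0,0,0,-0.2,-0.01,0,0,0,0,0,0,0.2,0,0,0,0,0,0.25,0,0,0,0,0,0.2,0,0,0]'
python3 -m handwheel '[0.06,-0.22,0,0,0,0,0.06,-0.22,0,0,0,0,0.06,-0.22,0,0,0,0,0.06,-0.22,0,0,0,0,0.06,-0.22,0,0,0,0]'
python3 -m handwheel '[0.06,-0.22,0,0,0,0,0.06,-0.22,0,0,0,0,0.06,-0.22,0,0,0,0,0.06,-0.22,0,0,0,0,0.06,-0.22,0,0,0,0]'
python3 -m handwheel '[0.06,-0.22,0,0,0,0,0.06,-0.22,0,0,0,0,0,0,0,0,0,0,0,0,0,0,0,0]'
python3 - <<'E'
from h import *
im,d=imaging.read_camera('top'); im2,d2=imaging.read_camera('side')
cv2.imwrite('pics/t10.png',np.hstack([cv2.resize(im[180:320,140:310],(480,395),interpolation=2),cv2.resize(im2[240:380,230:340],(310,395),interpolation=2)]))
for n,i,dd in(('top',im,d),('side',im2,d2)):
    P=cloud(n,dd)
    for z in((.04,.065),(.115,.132)):
      for b in boxes(n,i,dd,z):
        if 440<b[0][0][0]<900 and abs(b[0][0][1])<400 and 40<b[0][1][0]<190 and np.ptp(b[4])<30: print(n,b[:2])
    m=(P[...,2]>.11)*(P[...,2]<.16)*(abs(P[...,0]-.467)<.09)*(abs(P[...,1]-.335)<.04); q=P[m]; print('knob',len(q),q.mean(0))
    m=(P[...,2]>.066)*(P[...,2]<.09)*(abs(P[...,0]-.48)<.045)*(abs(P[...,1]-.13)<.125); q=P[m]; print('cradle',rect(q))
delta(.42,.325,.2,3.9)
E
```

```text
time: 37.28
eef_pos: [0.44, 0.3217, 0.2437]
tcp_rot: [0.683, 0.731, 0.0, 0.0]
contact_force: [2.4, 0.7, 1.7]
opening: -0.001
finger_force: 0.0
time: 37.7
eef_pos: [0.486, 0.1553, 0.243]
tcp_rot: [0.683, 0.731, 0.001, 0.001]
contact_force: [1.3, -0.6, 0.7]
opening: -0.002
finger_force: 0.0
time: 38.12
eef_pos: [0.5311, -0.0101, 0.2429]
tcp_rot: [0.683, 0.73, 0.0, 0.001]
contact_force: [0.0, -0.3, 0.1]
opening: -0.001
finger_force: 0.0
time: 38.45
eef_pos: [0.549, -0.0759, 0.2425]
tcp_rot: [0.684, 0.729, 0.0, 0.0]
contact_force: [-0.2, 0.1, 0.3]
opening: -0.002
finger_force: 0.0
top ((array([669. , 172.2]), array([72.7, 48.5]), 87.2), np.float64(0.0562))
top ((array([662. ,  74.4]), array([71.5, 48.1]), 86.7), np.float64(0.0556))
top ((array([ 794.3, -352.9]), array([45.1, 35.2]), 63.3), np.float64(0.121))
top ((array([478.9, 191.2]), array([152.6,  58.3]), -85.4), np.float64(0.1226))
knob 86 [0.49745722 0.32633174 0.13917218]
cradle (array([478.6, 153.8]), array([204.3,  67. ]), -86.0)
side ((array([ 791.2, -334.9]), array([66.3, 38.1]), 20.2), np.float64(0.0527))
side ((array([662.2,  76. ]), array([76.6, 49.4]), 86.9), np.float64(0.0531))
side ((array([668.7, 173.1]), array([76.1, 47.6]), 86.3), np.float64(0.053))
side ((array([476.3, 187.6]), array([148.5,  46.4]), -86.2), np.float64(0.1197))
knob 129 [0.49811672 0.33340307 0.13388594]
cradle (array([481. , 130.7]), array([247.9,  66.7]), -85.9)
t38.55 pos [ 0.5484 -0.0738  0.2423] h 3.83 | units [-0.856  2.659 -0.282] rz 0.0007 | q6 -0.38 F [-0.6  0.1  0.5] open 0.002 ff 0.0 tilt [-0.0002  0.0004]
```

View pics/t10.png

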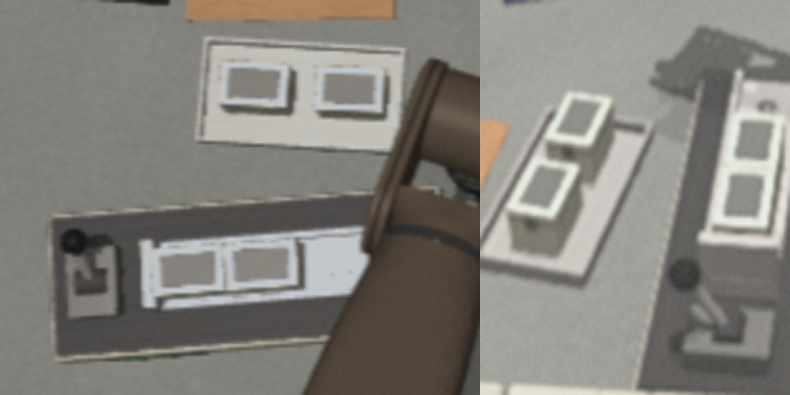

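The lever is fully over: its knob is at (73,240) and has swung the mirror-image distance from where it started. Row, cradle and tray boxes are unchanged.

```bash
python3 -c "
from plant import ctrl
print(ctrl.sign_off())"
```

```text
the job is handed in; nothing more can be done
None
```

I handed the job in: the cradle is seated on both pegs, the two full boxes stand in a tight row against the stop, the two empty boxes are upright in the tray, and the lever is fully over; sign-off gave no verdict, so this rests on my final camera checks.

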